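Make up two art-class kits

TASK

Make up the two art-class kits. In the white tray: the watercolour set lying flat, paints up, in the long bay, and the metal water cup standing upright in the short bay. In the wooden tray: the glue bottle standing in the narrow bay, and in the wide bay the deep grey box flat on the tray with the shallow bead box stacked on it, locked over its lid lugs; leave the ink bottle, the tape roll and the brush jar where they are.

Things in the scene. Friction and masses are not known exactly. Their poses are not given: they have to be found in the camera images.
- paint_set_center (a point): Open watercolour set: flat black plastic case 54 mm (x) by 110 mm (y) by 18 mm thick with two rows of five round paint pans on top. Loose. Point: its centre, 9 mm above its underside; y runs along its length, z up through the paints.
- water_cup_center (a point): Plain metal water cup, open at the top, round, 62 mm across at the rim (a little narrower lower down), 70 mm tall, wall 3 mm. Loose. Point: its centre on its axis, 35 mm above its underside; z points out of its mouth.
- deep_box_center (a point): Deep stacking box, opaque grey with a latched grey lid, 56 (x) by 84 (y) by 48 mm tall to the lid. On the lid stand four tapered white lugs, 12 mm across at the foot, 8 at the top, 5.5 high, at x = +-14.5, y = +-28.5 mm. Underside hollow like the bead box's. Loose. Point: its centre, 24 mm above its underside; y along its length, z up.
- bead_box_center (a point): Shallow stacking box, clear lid showing six bead compartments, 56 (x) by 84 (y) by 31 mm tall to the lid, same lid lugs. Underside: one recess 46 by 74 by 7 mm deep in a 3 mm foot rim. Set squarely on the deep box (either way round) it drops over the lugs, 2.5 mm play; centres then 39.5 mm apart in height. Loose. Point: its centre, 15.5 mm above its underside; y along its length, z up.
- glue_bottle_center (a point): White round glue bottle: straight body 40 mm across up to 66 mm, shoulder, grey pointed nozzle, 100 mm tall in all. Loose. Point: on its axis half-way up, 50 mm above its underside; z towards the nozzle.
- tray_white: White plastic tray, fixed, 140 (x) by 240 mm (y), floor 4 mm thick, walls 4 mm thick, 22 high, thin flared lip. A divider (4 mm thick, top 16 mm above the table) at y = +31 mm leaves a long bay on the -y side (145 along y by 132 mm, centre x = 0, y = -43.5 mm) and a short bay on the +y side (83 by 132 mm, centre x = 0, y = +74.5 mm). Origin: centre of its underside, on the table; z up.
- tray_wood: Dark wooden tray, fixed, 140 (x) by 200 mm (y), floor 4 mm thick, walls 6 mm thick, 22 high, hand-holds at both ends up to 38 mm. A divider (6 mm thick, top 16 mm above the table) at y = +27 mm leaves a wide bay on the -y side (118 along y by 128 mm, centre x = 0, y = -35 mm) and a narrow bay on the +y side (64 by 128 mm, centre x = 0, y = +62 mm). Origin: centre of its underside; z up.
- ink_bottle: Bystander, not part of a kit: small dark amber dropper bottle with a white dropper top, 28 mm across, 78 mm tall. Loose. Origin: centre of its underside.
- tape_roll: Bystander: brown roll of tape lying flat, 68 mm outside, 48 mm inside, 24 mm tall. Loose. Origin: centre of its underside.
- brush_jar: Bystander: white ceramic jar 76 mm across and 100 mm tall with brushes standing in it up to about 200 mm. Loose. Origin: centre of its underside.
Not all that is in view belongs to the job. What is shaped like the part that bears paint_set_center but yellow is not meant.

How it is judged:
At the end, for the whole second after the job is handed in: Set, cup, deep box and glue each on the floor (4 mm) of their bay, centres within 46, 18, 34 and 18 mm of its middle along the tray (45, 40, 40, 48 across); bead box locked on deep box: 6 mm sideways, 36-42 mm above it, within 0.15 rad. All upright within 0.1 rad, released, at rest (x of paint_set_center in the frame of tray_white between -0.045 and 0.045 m and y of paint_set_center in the frame of tray_white between -0.0895 and 0.0025 m and z of paint_set_center in the frame of tray_white between 0.009 and 0.017 m and x of water_cup_center in the frame of tray_white between -0.04 and 0.04 m and y of water_cup_center in the frame of tray_white between 0.0565 and 0.0925 m and z of water_cup_center in the frame of tray_white between 0.035 and 0.043 m and x of deep_box_center in the frame of tray_wood between -0.04 and 0.04 m and y of deep_box_center in the frame of tray_wood between -0.069 and -0.001 m and z of deep_box_center in the frame of tray_wood between 0.024 and 0.032 m and x of glue_bottle_center in the frame of tray_wood between -0.048 and 0.048 m and y of glue_bottle_center in the frame of tray_wood between 0.044 and 0.08 m and z of glue_bottle_center in the frame of tray_wood between 0.05 and 0.058 m and z of bead_box_center in the frame of deep_box_center between 0.036 and 0.042 m and horizontal distance between bead_box_center and deep_box_center below 0.006 m and angle between the y axis of bead_box_center and the y axis of deep_box_center, either way round below 0.15 rad and angle between each of paint_set_center, water_cup_center, deep_box_center, bead_box_center, glue_bottle_center's own z axis and vertical below 0.1 rad and linear speed of each of paint_set, water_cup, deep_box, bead_box, glue_bottle below 0.02 m/s and angular speed of each of paint_set, water_cup, deep_box, bead_box, glue_bottle below 0.2 rad/s); the robot touches nothing.
It fails at once if the ink bottle is moved more than 20 mm or tipped over (distance of ink_bottle from where it was at the start of the episode above 0.02 m or angle between ink_bottle's own z axis and vertical above 0.5 rad).
It fails at once if the tape roll is moved more than 20 mm or tipped over (distance of tape_roll from where it was at the start of the episode above 0.02 m or angle between tape_roll's own z axis and vertical above 0.5 rad).
It fails at once if the brush jar is moved more than 20 mm or tipped over (distance of brush_jar from where it was at the start of the episode above 0.02 m or angle between brush_jar's own z axis and vertical above 0.5 rad).
It also fails if it takes over 139 s, if anything falls off the work surface, if the arm or the gripper's body presses on something with over 40 N, if the wrist force passes 120 N, or if a joint passes its speed limit or range.

ROBOT

A 6-joint arm with a two-finger parallel gripper is mounted at the origin on the work surface. World frame = base frame: x ahead of the robot, y to its left, z up, the work surface at z = 0. Lengths are in m, angles in rad, forces in N, time in s.
With the tool pointing down it reaches from about 0.35 to 0.85 m from the base axis. Payload 8.1 kg.
Tool frame: the origin (TCP) lies midway between the tips of the shut fingers; the grasp point (between the pads) lies 19 mm behind it; z points along the fingers, y is the direction in which the jaws open and shut (so a half turn about z gives the same grasp; the last joint's range is limited). The gripper opens to 93 mm and grips with 3 to 60 N. Pads are 15 mm wide; open, the fingers measure 128 mm over their backs; the gripper's body (75 mm by 188 mm) begins 65 mm behind the grasp point.
Start: joints at [1.142, 0.13, 1.488, -0, 1.523, -0.085], TCP at [0.202, 0.565, 0.219] pointing down, gripper open.
Joint ranges: [-2.96, 2.96], [-0.89, 2.26], [0.02, 2.5], [-1.34, 4.48], [0, 2.73], [-2.66, 2.66]. Speed limits (rad/s): [2.39, 2.39, 2.79, 3.14, 3.14, 3.14].

INTERFACE

Orientations are given as a rotation vector (axis times angle).
In Python, from plant import monitor, eyes, ticket gives the robot as it stands.
- The arm moves only by the tool send_rows, never from a script. Its argument "motion" is a list of rows, each a list of 2 entries, a list of its own where there are three numbers: the shift along the tool's x, y, z in m, then the turn about the tool's z in degrees. In form: [[[dx, dy, dz], twist], ...]. A call has 1 to 12 rows; each row is the pose to reach, as a shift and turn from the pose commanded when the call began, along the tool's axes at that moment; what a row does not reach only later rows make up. A row lasts 1/8 s, in which the tool goes at most 62.5 mm and 10.7 degrees, less where a joint would pass 70% of its speed; a pose out of reach is approached as far as the arm can. A call with a gripper value outside its range is refused whole. "jaw" is the finger opening in m, from 0 to 0.093, set as the call begins (left out, the last holds). The fingers move at their own pace and stop on an object; "squeeze" is the grip in N (left out, the last holds). Time passes only in rows, so rows that repeat a pose let the fingers close. It gives the time, the measured TCP pose, the force and the opening at its end, in the units of the state.
- monitor.read_state(): the state, without advancing time (a new reading comes with each control period).
- eyes.read_camera(name): name is "scene" or "top"; returns the picture (400x640x3 uint8, red, green, blue); there is no depth.
- eyes.camera_model(name): a dict with "mtx" (3x3 intrinsics, pixels), "cam_to_world" (4x4, takes a point from camera to world coordinates). Camera axes: x right, y down, z forward; pixel columns grow to the right and rows downward; lengths in m; the calibration is good to about 2 mm. A picture is of the moment at which its call begins. camera_model takes no time and is no camera call.
- ticket.close_job(): hands the job in, once; it reports no verdict.
The state is a dict: "t": time; "q": joint angles; "dq": joint speeds; "joint_torque": joint torques, N m; "tool_pos": TCP position; "orientation": TCP orientation; "force": force on the tool from outside, world axes, zero at the start; "wrist_torque": the same for the moment, N m; "opening": finger opening in m.
Only numpy, scipy, OpenCV 4.12 (cv2) and the standard library are available. Lean on these libraries where they do the work, as an engineer would, in place of code of your own. Each camera call takes 0.05 s, during which the arm holds its last target.

## Working session

There is one attempt and no reset: what is moved stays moved. The work goes in short steps, Python scripts to look and compute and a tool call to move; the robot and the scene stay as the last step left them, time stands still between calls to the robot, and variables do not carry over. Pictures are saved under pics/ and viewed, and the job is handed in when it is done.

Besides the shell and the picture viewer there is one more tool, called as a command line: name --argument value ..., lists and objects as JSON in quotes. send_rows: Moves the arm, as the interface text tells. Its arguments: {"type":"object","properties":{"motion":{"type":"array","items":{"type":"array"}},"jaw":{"type":"number"},"squeeze":{"type":"number"}},"required":["motion"]}

```bash
mkdir -p pics; ls
python3 - <<'E'
from plant import monitor, eyes
import cv2,numpy as np
np.set_printoptions(precision=4,suppress=True)
for n in("scene","top"):
    im=eyes.read_camera(n); cv2.imwrite(f"pics/{n}0.png",im[:,:,::-1])
    m=eyes.camera_model(n); print(n,np.array(m["mtx"]),np.array(m["cam_to_world"]))
print(monitor.read_state())
E
```

```text
pics
scene [[440.565    0.     325.7882]
 [  0.     440.565  201.8166]
 [  0.       0.       1.    ]] [[-0.4359  0.5664 -0.6994  1.4384]
 [ 0.8999  0.2663 -0.3453  0.4403]
 [-0.0093 -0.78   -0.6258  0.8931]
 [ 0.      0.      0.      1.    ]]
top [[450.0065   0.     323.4799]
 [  0.     450.0065 201.8185]
 [  0.       0.       1.    ]] [[ 0.0212 -0.9821  0.1871  0.2018]
 [-0.9998 -0.022  -0.0023 -0.0096]
 [ 0.0064 -0.187  -0.9823  1.6698]
 [ 0.      0.      0.      1.    ]]
{'t': 0.1, 'q': array([ 1.1416,  0.1311,  1.4892, -0.    ,  1.523 , -0.0854]), 'dq': array([-0.0005, -0.0016, -0.0031,  0.0016, -0.0005, -0.0007]), 'joint_torque': array([  0.0011, -56.1334, -49.3099,   0.0771,   0.029 ,  -0.0001]), 'tool_pos': array([0.202 , 0.5644, 0.2177]), 'orientation': array([-0.5373, -3.0949,  0.0026]), 'force': array([-0.9372, -0.2532,  0.2386]), 'wrist_torque': array([ 0.0074, -0.0721, -0.0269]), 'opening': 0.09310575119155683}
```

View pics/scene0.png

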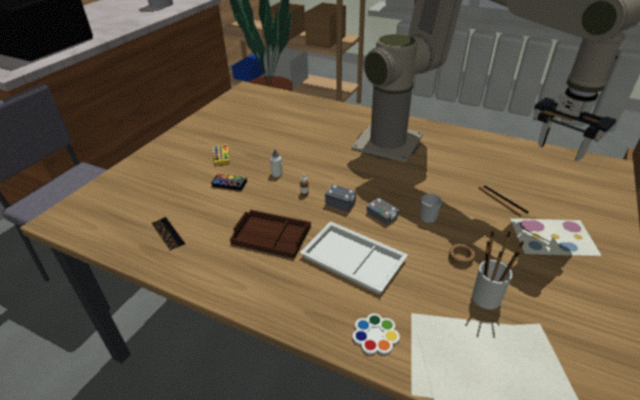

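View pics/top0.png

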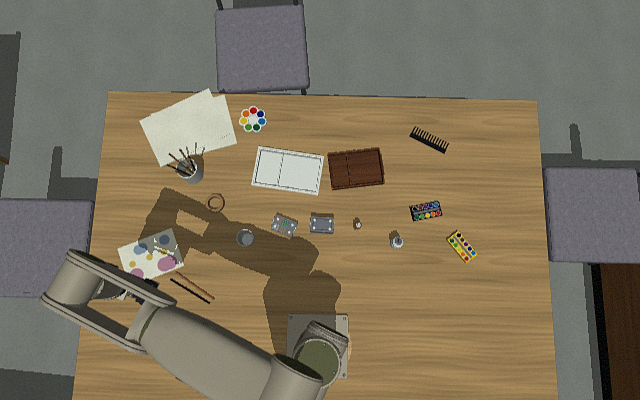

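Run:
```python
import cv2
t=cv2.imread("pics/top0.png"); s=cv2.imread("pics/scene0.png")
def c(im,x0,x1,y0,y1,k,n):
    cv2.imwrite(f"pics/{n}.png",cv2.resize(im[y0:y1,x0:x1],None,fx=k,fy=k,interpolation=cv2.INTER_CUBIC))
c(t,240,400,140,260,5,"t1"); c(t,320,480,140,260,5,"t2"); c(s,200,360,140,260,5,"s1"); c(s,300,480,170,300,4,"s2")
```

```text
(no output)
```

View pics/t1.png

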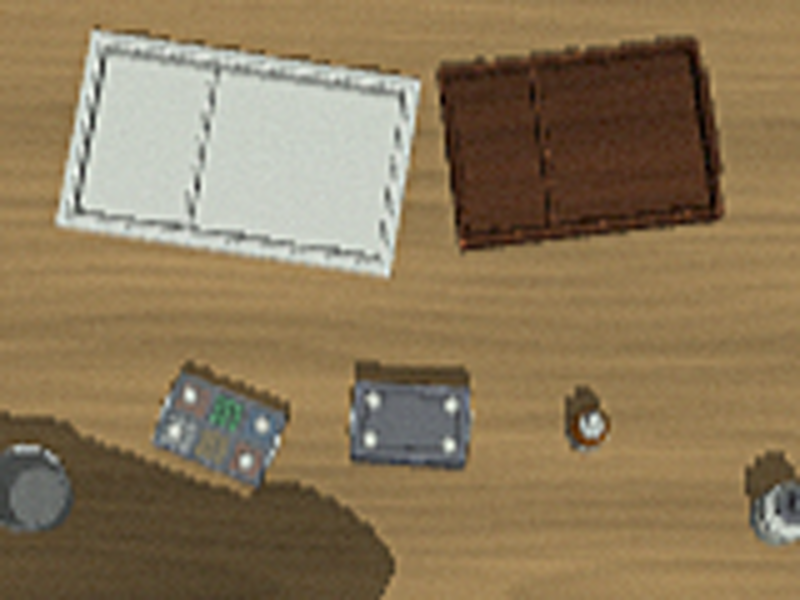

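View pics/t2.png

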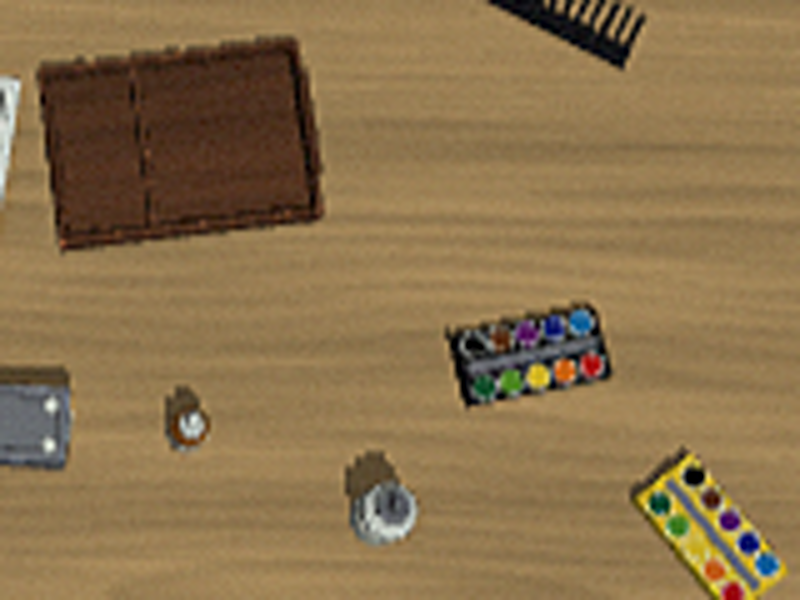

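View pics/s1.png

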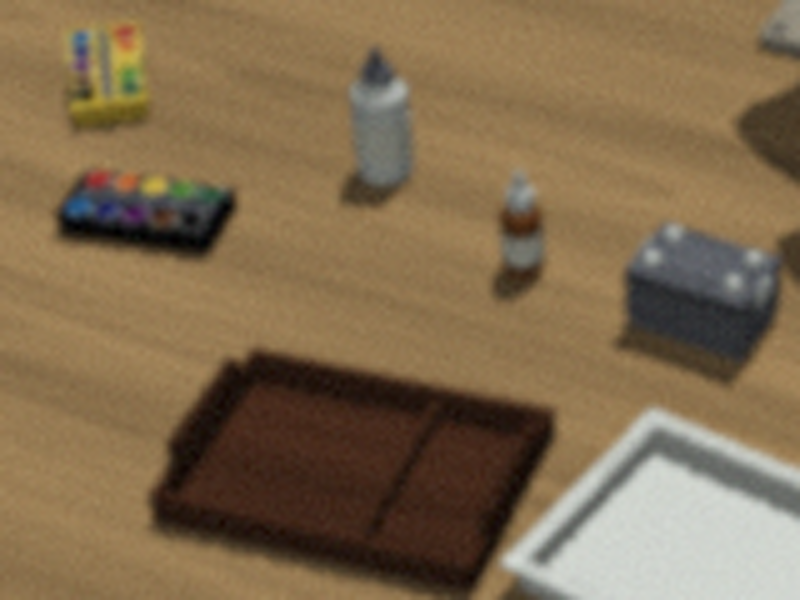

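View pics/s2.png

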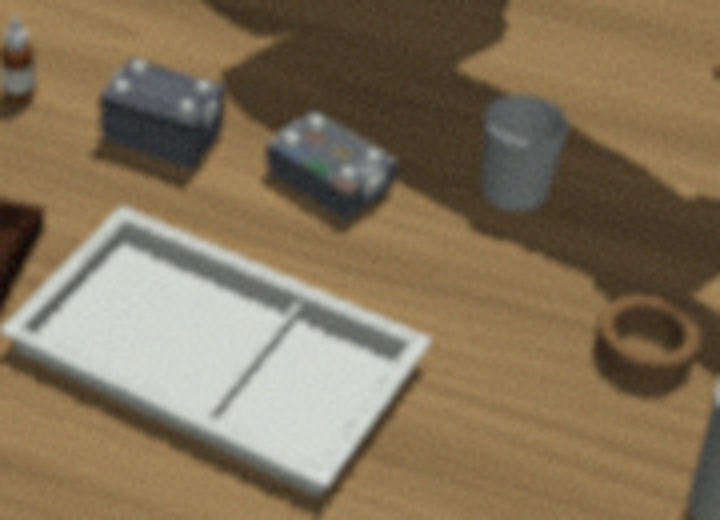

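```bash
cat > h.py <<'E'
from plant import monitor, eyes
import numpy as np, cv2
np.set_printoptions(precision=4,suppress=True)
M={n:eyes.camera_model(n) for n in("scene","top")}
def ray(n,u,v):
    K=np.array(M[n]["mtx"]);T=np.array(M[n]["cam_to_world"])
    return T[:3,3],T[:3,:3]@np.linalg.solve(K,[u,v,1.])
def onz(n,u,v,z):
    o,d=ray(n,u,v); return (o+d*(z-o[2])/d[2])[:2]
def tri(a,b):
    A=[];r=[]
    for n,p in(("top",a),("scene",b)):
        o,d=ray(n,*p);d=d/np.linalg.norm(d);P=np.eye(3)-np.outer(d,d);A.append(P);r.append(P@o)
    return np.linalg.lstsq(np.vstack(A),np.hstack(r),rcond=None)[0]
def proj(n,p):
    T=np.linalg.inv(np.array(M[n]["cam_to_world"]));q=np.array(M[n]["mtx"])@(T[:3,:3]@np.array(p)+T[:3,3]);return q[:2]/q[2]
C={"t1":("top",240,140,5),"t2":("top",320,140,5),"s1":("scene",200,140,5),"s2":("scene",300,170,4)}
def px(c,u,v):
    n,x,y,k=C[c];return n,(u+.5)/k-.5+x,(v+.5)/k-.5+y
def z(c,u,v,h): return onz(*px(c,u,v),h)
E
python3 - <<'E'
from h import *
def grp(name,c,pts,h):
    w=np.array([z(c,*p,h) for p in pts]);print(name,c,"mean",w.mean(0));return w
def rect(w): # order A,B,C,D around
    for i in range(4):
        e=w[(i+1)%4]-w[i];print("   edge",np.linalg.norm(e).round(4),"ang",np.degrees(np.arctan2(e[1],e[0])).round(1))
rect(grp("deep","t1",[(372,401),(452,405),(449,444),(371,440)],.0525))
rect(grp("deep","s1",[(674,233),(653,257),(734,281),(755,257)],.0525))
rect(grp("bead","t1",[(190,396),(262,426),(246,461),(174,430)],.0355))
rect(grp("bead","s2",[(316,120),(290,137),(345,185),(374,155)],.0355))
rect(grp("white","t1",[(95,28),(420,78),(390,276),(57,226)],.022))
rect(grp("white","s2",[(125,208),(430,342),(325,490),(5,330)],.022))
rect(grp("wood","t1",[(437,65),(695,38),(722,215),(462,250)],.022))
rect(grp("wood","s1",[(245,356),(553,410),(470,585),(155,500)],.022))
rect(grp("paint","t2",[(475,345),(581,321),(592,364),(485,387)],.018))
rect(grp("paint","s1",[(98,180),(210,193),(190,217),(77,208)],.018))
w=grp("wdiv","t1",[(217,68),(192,225)],.016);print(w)
w=grp("wooddiv","t1",[(535,75),(548,225)],.016);print(w)
print("glue tip", z("t2",397,497,.1), z("s1",376,52,.1),"tri",tri(px("t2",397,497)[1:],px("s1",376,52)[1:]))
print("ink tip", z("t2",190,424,.078), z("s1",519,175,.078),"base",z("s1",521,272,0))
print("cup rim s2", z("s2",526,117,.07))
E
python3 - <<'E'
import cv2
t=cv2.imread("pics/top0.png")
cv2.imwrite("pics/cup.png",cv2.resize(t[215:265,220:280],None,fx=12,fy=12,interpolation=cv2.INTER_CUBIC))
cv2.imwrite("pics/glue.png",cv2.resize(t[215:255,350:410],None,fx=12,fy=12,interpolation=cv2.INTER_CUBIC))
E
```

```text
deep t1 mean [ 0.4276 -0.009 ]
   edge 0.0582 ang -91.6
   edge 0.0286 ang 176.7
   edge 0.0565 ang 88.3
   edge 0.0285 ang -0.0
deep s1 mean [ 0.4304 -0.0058]
   edge 0.0285 ang -2.6
   edge 0.056 ang 89.2
   edge 0.0281 ang 175.8
   edge 0.0567 ang -91.3
bead t1 mean [0.4226 0.1321]
   edge 0.0575 ang -111.4
   edge 0.0281 ang 157.5
   edge 0.0577 ang 68.0
   edge 0.0275 ang -22.8
bead s2 mean [0.4283 0.1346]
   edge 0.0303 ang -20.7
   edge 0.0679 ang 58.2
   edge 0.0433 ang 169.3
   edge 0.059 ang -111.4
white t1 mean [0.6356 0.1244]
   edge 0.2511 ang -97.8
   edge 0.1554 ang 172.9
   edge 0.2527 ang 82.6
   edge 0.1568 ang -7.7
white s2 mean [0.6376 0.1288]
   edge 0.2509 ang 81.7
   edge 0.1536 ang -7.5
   edge 0.2516 ang -98.6
   edge 0.1522 ang 172.3
wood t1 mean [ 0.6492 -0.1315]
   edge 0.1983 ang -82.5
   edge 0.1398 ang -171.7
   edge 0.1976 ang 99.1
   edge 0.1453 ang 8.5
wood s1 mean [ 0.6576 -0.1263]
   edge 0.1988 ang 100.5
   edge 0.1504 ang 9.8
   edge 0.1969 ang -84.7
   edge 0.1326 ang -169.0
paint t2 mean [ 0.4923 -0.3973]
   edge 0.0821 ang -75.9
   edge 0.0333 ang -167.2
   edge 0.0824 ang 103.4
   edge 0.0323 ang 12.4
paint s1 mean [ 0.4922 -0.3953]
   edge 0.0813 ang 104.2
   edge 0.0291 ang 7.1
   edge 0.0791 ang -72.3
   edge 0.0336 ang -168.1
wdiv t1 mean [0.6406 0.1521]
[[0.7022 0.145 ]
 [0.579  0.1592]]
wooddiv t1 mean [ 0.6437 -0.1034]
[[ 0.7023 -0.0978]
 [ 0.5851 -0.109 ]]
glue tip [ 0.3743 -0.2803] [ 0.3736 -0.275 ] tri [ 0.3732 -0.2782  0.0994]
ink tip [ 0.4257 -0.1368] [ 0.4325 -0.1351] base [ 0.434  -0.1364]
cup rim s2 [0.3713 0.266 ]
```

View pics/cup.png

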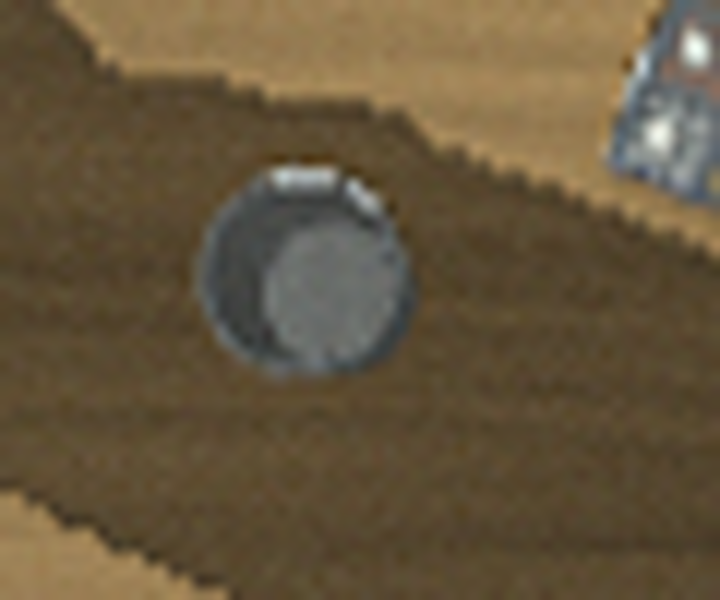

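View pics/glue.png

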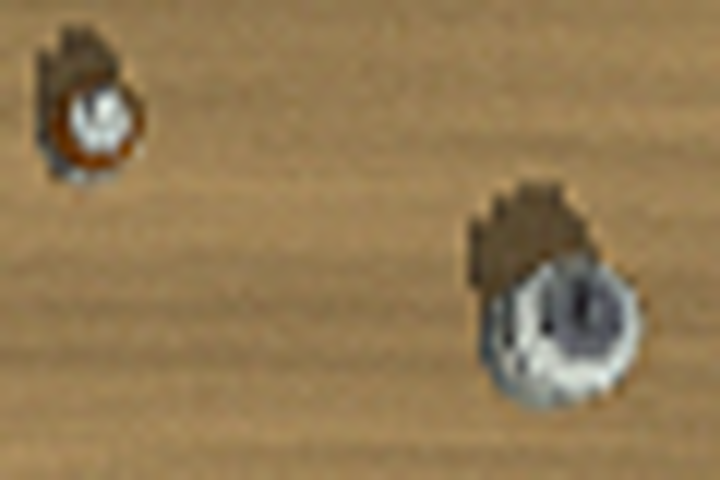

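```bash
cat >> h.py <<'E'
from scipy.spatial.transform import Rotation as R
def plan(x,y,zz,yaw=None):
    """yaw: world direction (deg) of tool y (closing), mod 180"""
    s=monitor.read_state();Rm=R.from_rotvec(s["orientation"]).as_matrix()
    d=Rm.T@(np.array([x,y,zz])-s["tool_pos"])
    cur=np.degrees(np.arctan2(Rm[1,1],Rm[0,1]))
    tw=0
    if yaw is not None:
        tw=-((yaw-cur+90)%180-90)
    print("t",round(s["t"],2),"pos",s["tool_pos"],"yaw",cur.round(1),"tilt",Rm[:,2],"open",round(s["opening"],4),"F",s["force"],"q",s["q"])
    print("SHIFT",d.round(4),"TWIST",round(tw,1))
E
python3 - <<'E'
from h import *
print("cup top",onz("top",245.1,237.0,.07),"scene",onz(*px("s2",526,117),.07))
def W(c,yaw,p):
    a=np.radians(yaw);return np.array(c)+[np.cos(a)*p[0]-np.sin(a)*p[1],np.sin(a)*p[0]+np.cos(a)*p[1]]
wh=(.6365,.126);wo=(.652,-.129)
print("long",W(wh,-7.8,(0,-.0435)),"short",W(wh,-7.8,(0,.0745)),"wide",W(wo,8.5,(0,-.035)),"narrow",W(wo,8.5,(0,.062)))
plan(.372,.267,.12,90-30)
E
```

```text
cup top [0.3727 0.2631] scene [0.3713 0.266 ]
long [0.6306 0.0829] short [0.6466 0.1998] wide [ 0.6572 -0.1636] narrow [ 0.6428 -0.0677]
t 0.1 pos [0.202  0.5644 0.2177] yaw 70.3 tilt [-0.0007 -0.0015 -1.    ] open 0.0931 F [-0.9372 -0.2532  0.2386] q [ 1.1416  0.1311  1.4892 -0.      1.523  -0.0854]
SHIFT [-0.2603 -0.2226  0.098 ] TWIST 10.3
```

send_rows --motion '[[[-0.261,-0.2245,0.098],78],[[-0.261,-0.2245,0.098],78],[[-0.261,-0.2245,0.098],78],[[-0.261,-0.2245,0.098],78],[[-0.261,-0.2245,0.098],78],[[-0.261,-0.2245,0.098],78],[[-0.261,-0.2245,0.098],78],[[-0.261,-0.2245,0.098],78],[[-0.261,-0.2245,0.098],78],[[-0.261,-0.2245,0.098],78],[[-0.261,-0.2245,0.098],78]]' --jaw 0.093 --squeeze 15

```text
t: 1.48
tool_pos: [0.3721, 0.2657, 0.1206]
orientation: [-2.364, -2.069, 0.0]
force: [0.6, 0.1, 0.3]
opening: 0.0926
```

Run:
```python
from h import *
plan(.372,.265,.038,-8)
for n in("scene","top"):
    im=eyes.read_camera(n); cv2.imwrite(f"pics/{n}1.png",im[:,:,::-1])
s=cv2.imread("pics/scene1.png")[120:270,340:540];cv2.imwrite("pics/s1c.png",cv2.resize(s,None,fx=4,fy=4,interpolation=cv2.INTER_CUBIC))
t=cv2.imread("pics/top1.png")[130:250,180:340];cv2.imwrite("pics/t1c.png",cv2.resize(t,None,fx=5,fy=5,interpolation=cv2.INTER_CUBIC))
```

```text
t 1.48 pos [0.3721 0.2657 0.1206] yaw -7.6 tilt [-0.0001 -0.     -1.    ] open 0.0926 F [0.5534 0.1172 0.2798] q [ 0.5078 -0.1957  1.9888  0.      1.3486  0.641 ]
SHIFT [-0.0007 -0.      0.0826] TWIST 0.4
```

View pics/s1c.png

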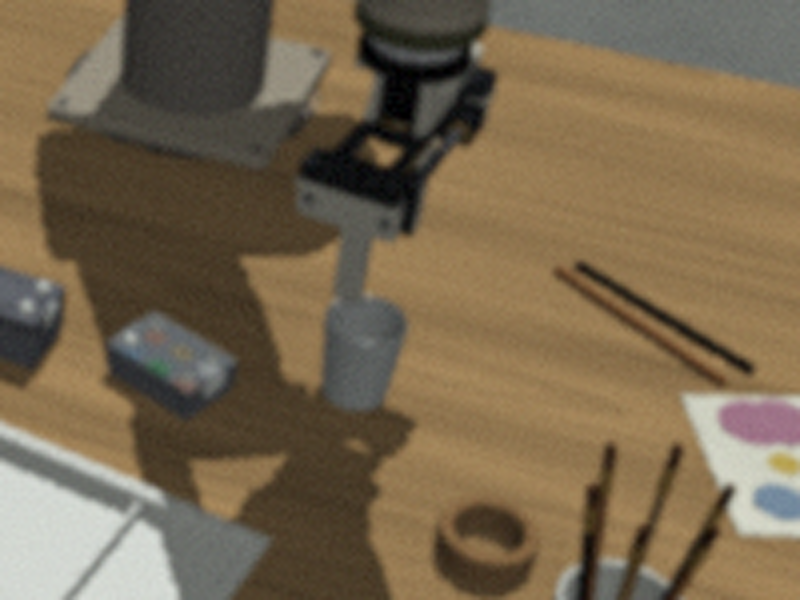

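The gripper stands above the cup (crop pixel 365,340), with one finger in front of it. I'll descend and close.

send_rows --motion '[[[0,0,0.03],0],[[0,0,0.055],0],[[0,0,0.08],0],[[0,0,0.08],0],[[0,0,0.08],0]]'

```text
t: 2.2
tool_pos: [0.3727, 0.2659, 0.0415]
orientation: [2.365, 2.067, 0.001]
force: [0.7, 0.3, -0.1]
opening: 0.0929
```

send_rows --motion '[[[0,0,0],0],[[0,0,0],0],[[0,0,0],0],[[0,0,0],0],[[0,0,0],0],[[0,0,0],0]]' --jaw 0.04

```text
t: 2.95
tool_pos: [0.3724, 0.2657, 0.0409]
orientation: [-2.365, -2.067, -0.001]
force: [-1.2, 1.4, 3.7]
opening: 0.0617
```

send_rows --motion '[[[0,0,-0.03],0],[[0,0,-0.06],0],[[0,0,-0.06],0],[[0,0,-0.06],0]]'

```text
t: 3.45
tool_pos: [0.3717, 0.2652, 0.0995]
orientation: [-2.365, -2.067, 0.002]
force: [-0.0, -0.2, -1.7]
opening: 0.0616
```

Run:
```python
from h import *
plan(.6465,.2,.1,-7.8)
```

```text
t 3.45 pos [0.3717 0.2652 0.0995] yaw -7.7 tilt [-0.0011 -0.0007 -1.    ] open 0.0616 F [-0.0495 -0.2324 -1.7183] q [ 0.5074 -0.1731  2.0096 -0.0001  1.3063  0.6418]
SHIFT [-0.0278  0.281  -0.0008] TWIST 0.1
```

send_rows --motion '[[[-0.004,0.04,0],0],[[-0.01,0.1,0],0],[[-0.016,0.16,0],0],[[-0.022,0.22,0],0],[[-0.026,0.265,0],0],[[-0.028,0.281,0],0],[[-0.028,0.281,0],0],[[-0.028,0.281,0],0],[[-0.028,0.281,0],0]]'

```text
t: 4.58
tool_pos: [0.6459, 0.2007, 0.1002]
orientation: [-2.364, -2.068, 0.001]
force: [-0.4, -1.2, -1.5]
opening: 0.0616
```

Run:
```python
from h import *
plan(.6465,.2,.0455,-7.8)
for n in("scene","top"):
    im=eyes.read_camera(n); cv2.imwrite(f"pics/{n}2.png",im[:,:,::-1])
s=cv2.imread("pics/scene2.png")[170:320,280:480];cv2.imwrite("pics/s2c.png",cv2.resize(s,None,fx=4,fy=4,interpolation=cv2.INTER_CUBIC))
```

```text
t 4.58 pos [0.6459 0.2007 0.1002] yaw -7.7 tilt [-0.0009 -0.0001 -1.    ] open 0.0616 F [-0.4083 -1.1529 -1.4886] q [0.2254 0.4108 1.376  0.0001 1.3557 0.3589]
SHIFT [-0.0006  0.0008  0.0547] TWIST 0.1
```

View pics/s2c.png

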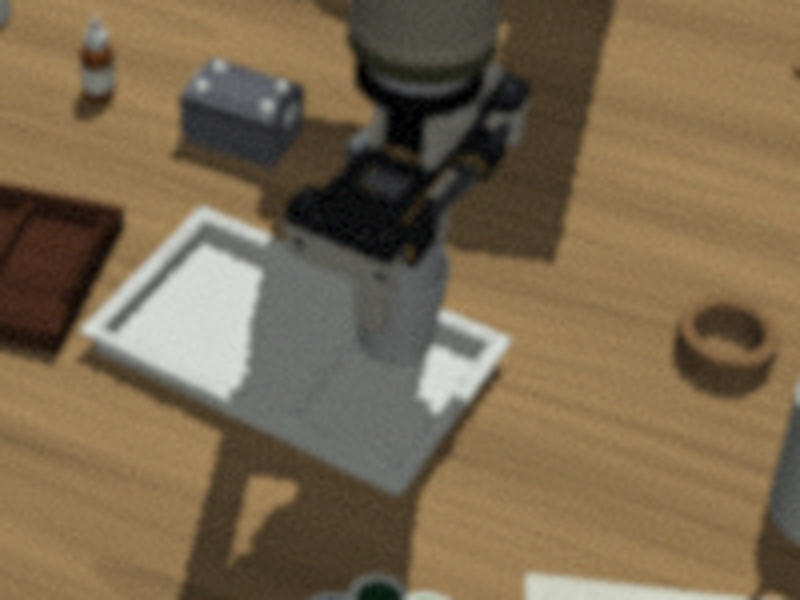

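The cup hangs over the short bay (crop pixel 400,330). I'll lower it.

send_rows --motion '[[[0,0,0.02],0],[[0,0,0.04],0],[[0,0,0.047],0],[[0,0,0.051],0],[[0,0,0.0545],0],[[0,0,0.0545],0],[[0,0,0.0545],0]]'

```text
t: 5.55
tool_pos: [0.6474, 0.2003, 0.0467]
orientation: [2.365, 2.067, 0.001]
force: [-0.3, -0.4, -0.5]
opening: 0.0615
```

send_rows --motion '[[[0,0,0],0],[[0,0,0],0],[[0,0,0],0],[[0,0,0],0]]' --jaw 0.08

```text
t: 6.05
tool_pos: [0.647, 0.2002, 0.0462]
orientation: [2.366, 2.067, 0.0]
force: [-1.6, 0.7, 0.1]
opening: 0.0799
```

send_rows --motion '[[[0,0,-0.03],0],[[0,0,-0.06],0],[[0,0,-0.09],0],[[0,0,-0.09],0]]'

```text
t: 6.55
tool_pos: [0.6492, 0.2007, 0.1399]
orientation: [2.363, 2.065, 0.009]
force: [-0.8, 0.4, 0.6]
opening: 0.0801
```

Run:
```python
from h import *
plan(.429,-.0075,.13,-1.8)
```

```text
t 6.55 pos [0.6492 0.2007 0.1399] yaw -7.7 tilt [ 0.006   0.0014 -1.    ] open 0.0801 F [-0.7618  0.4384  0.5911] q [0.2244 0.3808 1.3396 0.     1.415  0.3587]
SHIFT [-0.2358 -0.1904  0.0083] TWIST -5.9
```

send_rows --motion '[[[-0.236,-0.19,0.01],-6],[[-0.236,-0.19,0.01],-6],[[-0.236,-0.19,0.01],-6],[[-0.236,-0.19,0.01],-6],[[-0.236,-0.19,0.01],-6],[[-0.236,-0.19,0.01],-6],[[-0.236,-0.19,0.01],-6],[[-0.236,-0.19,0.01],-6],[[-0.236,-0.19,0.01],-6]]' --jaw 0.093

```text
t: 7.68
tool_pos: [0.4276, -0.0076, 0.1261]
orientation: [-2.252, -2.19, 0.0]
force: [0.6, -0.8, 0.2]
opening: 0.093
```

Run:
```python
from h import *
plan(.429,-.0075,.022,-1.8)
for n in("scene","top"):
    im=eyes.read_camera(n); cv2.imwrite(f"pics/{n}3.png",im[:,:,::-1])
s=cv2.imread("pics/scene3.png")[130:280,280:480];cv2.imwrite("pics/s3c.png",cv2.resize(s,None,fx=4,fy=4,interpolation=cv2.INTER_CUBIC))
t=cv2.imread("pics/top3.png")[140:260,230:390];cv2.imwrite("pics/t3c.png",cv2.resize(t,None,fx=5,fy=5,interpolation=cv2.INTER_CUBIC))
```

```text
t 7.67 pos [ 0.4276 -0.0076  0.1261] yaw -1.6 tilt [-0.0003  0.0002 -1.    ] open 0.093 F [ 0.6328 -0.7701  0.1908] q [-0.1379 -0.2915  2.0582  0.0001  1.3753 -0.1096]
SHIFT [0.0001 0.0014 0.1041] TWIST 0.2
```

View pics/s3c.png

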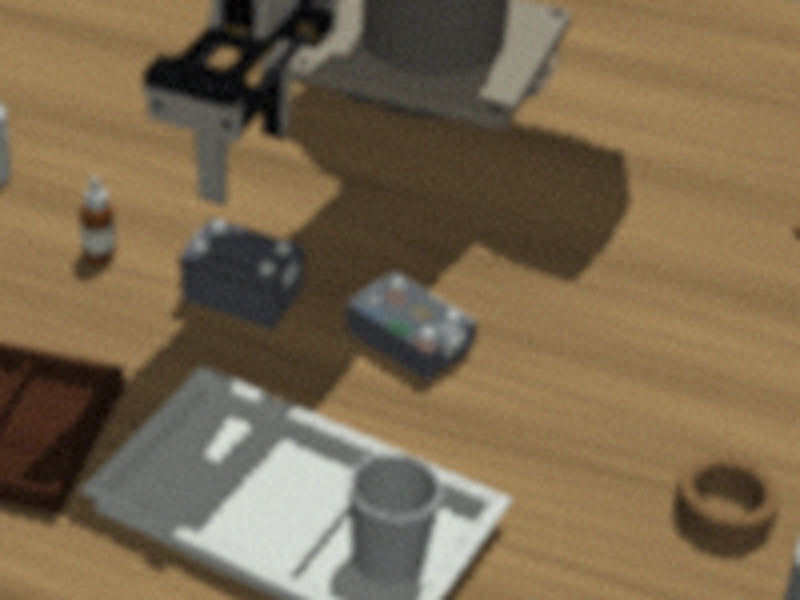

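View pics/t3c.png

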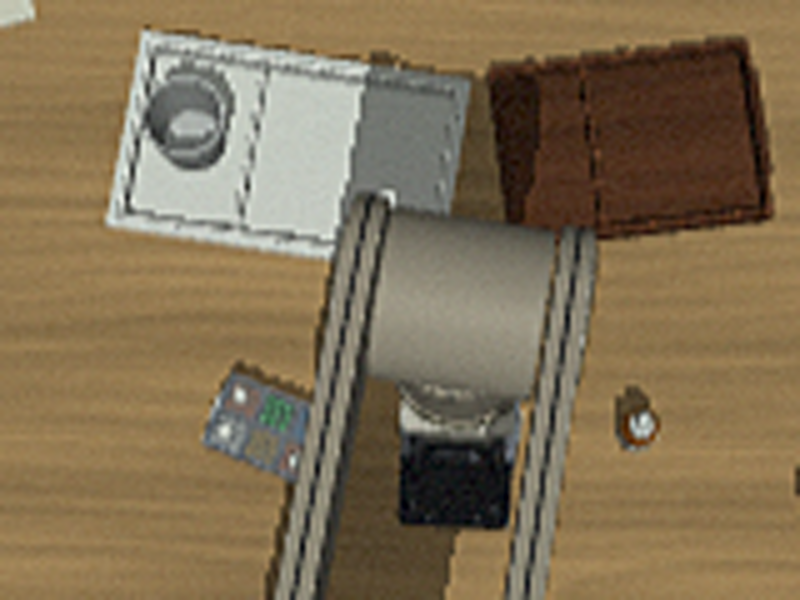

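Pictures: the cup stands upright in the short bay (scene crop 395,520). The gripper is above the deep box (240,270), clear of the ink bottle. Descending.

send_rows --motion '[[[0,0.001,0.04],0],[[0,0.001,0.065],0],[[0,0.001,0.085],0],[[0,0.001,0.105],0],[[0,0.001,0.105],0],[[0,0.001,0.105],0]]'

```text
t: 8.52
tool_pos: [0.4286, -0.0082, 0.0218]
orientation: [2.253, 2.188, 0.0]
force: [0.9, 1.4, 0.1]
opening: 0.093
```

send_rows --motion '[[[0,0,0],0],[[0,0,0],0],[[0,0,0],0],[[0,0,0],0],[[0,0,0],0],[[0,0,0],0]]' --jaw 0.04 --squeeze 20

```text
t: 9.28
tool_pos: [0.4282, -0.0083, 0.0213]
orientation: [2.254, 2.188, 0.0]
force: [-0.8, -0.1, 1.7]
opening: 0.0557
```

send_rows --motion '[[[0,0,-0.03],0],[[0,0,-0.06],0],[[0,0,-0.07],0],[[0,0,-0.07],0],[[0,0,-0.07],0]]'

```text
t: 9.9
tool_pos: [0.4271, -0.0081, 0.0897]
orientation: [-2.253, -2.187, 0.002]
force: [0.2, -0.0, -2.4]
opening: 0.0558
```

Run:
```python
from h import *
plan(.657,-.1635,.092,8.5)
```

```text
t 9.9 pos [ 0.4271 -0.0081  0.0897] yaw -1.7 tilt [-0.0022  0.0003 -1.    ] open 0.0558 F [ 0.2412 -0.0107 -2.4116] q [-0.1392 -0.2501  2.094  -0.      1.2999 -0.1096]
SHIFT [-0.1485  0.2344 -0.0029] TWIST -10.2
```

send_rows --motion '[[[-0.03,0.047,-0.005],-10],[[-0.06,0.094,-0.005],-10],[[-0.09,0.141,-0.005],-10],[[-0.12,0.188,-0.005],-10],[[-0.14,0.222,-0.005],-10],[[-0.1485,0.2345,-0.005],-10],[[-0.1485,0.2345,-0.005],-10],[[-0.1485,0.2345,-0.005],-10],[[-0.1485,0.2345,-0.005],-10]]'

```text
t: 11.02
tool_pos: [0.6573, -0.1629, 0.0958]
orientation: [-2.054, -2.376, 0.0]
force: [1.0, 0.5, -1.9]
opening: 0.0559
```

Run:
```python
from h import *
plan(.657,-.1635,.026,8.5)
for n in("scene","top"):
    im=eyes.read_camera(n); cv2.imwrite(f"pics/{n}4.png",im[:,:,::-1])
s=cv2.imread("pics/scene4.png")[150:300,200:400];cv2.imwrite("pics/s4c.png",cv2.resize(s,None,fx=4,fy=4,interpolation=cv2.INTER_CUBIC))
```

```text
t 11.03 pos [ 0.6573 -0.1629  0.0958] yaw 8.3 tilt [-0.0008  0.0003 -1.    ] open 0.0559 F [ 0.9665  0.4575 -1.9041] q [-0.3187  0.417   1.3765  0.      1.3489 -0.4641]
SHIFT [-0.0005 -0.0004  0.0698] TWIST -0.2
```

View pics/s4c.png

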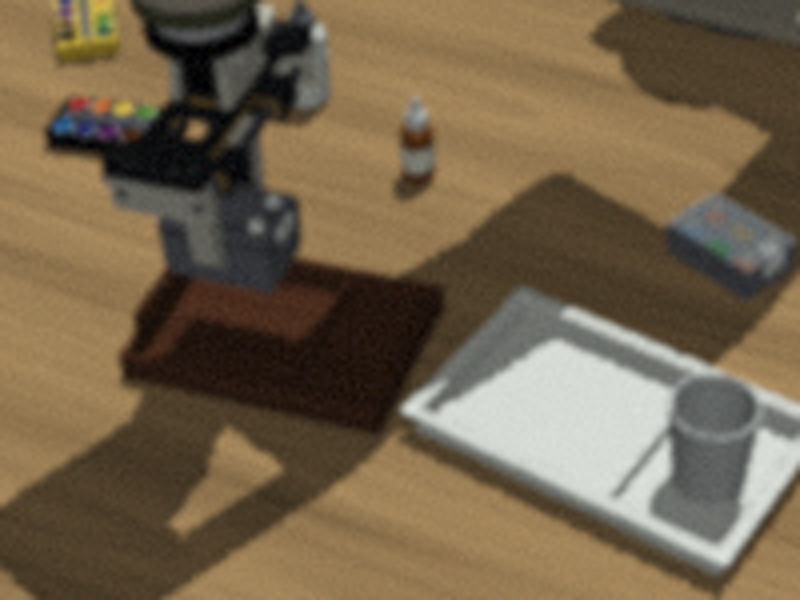

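The held deep box hangs over the wide bay (crop 230,240). Lowering it.

send_rows --motion '[[[0,0,0.03],0],[[0,0,0.055],0],[[0,0,0.062],0],[[0,0,0.066],0],[[0,0,0.07],0],[[0,0,0.07],0],[[0,0,0.07],0]]'

```text
t: 12.0
tool_pos: [0.6585, -0.1638, 0.0268]
orientation: [2.054, 2.376, 0.001]
force: [0.6, -0.4, -1.9]
opening: 0.0562
```

send_rows --motion '[[[0,0,0],0],[[0,0,0],0],[[0,0,0],0],[[0,0,0],0]]' --jaw 0.075

```text
t: 12.5
tool_pos: [0.6582, -0.1637, 0.0263]
orientation: [2.055, 2.376, 0.0]
force: [-0.0, -0.1, -0.9]
opening: 0.0749
```

Run:
```python
from h import *
plan(.657,-.1635,.026,8.5)
```

```text
t 12.5 pos [ 0.6582 -0.1637  0.0263] yaw 8.3 tilt [ 0.0002 -0.     -1.    ] open 0.0749 F [-0.0109 -0.1498 -0.8732] q [-0.3193  0.4902  1.4154  0.      1.2358 -0.4642]
SHIFT [ 0.0003 -0.0011  0.0003] TWIST -0.2
```

send_rows --motion '[[[0,0,-0.03],0],[[0,0,-0.06],0],[[0,0,-0.1],0],[[0,0,-0.1],0]]'

```text
t: 13.0
tool_pos: [0.6609, -0.1645, 0.1313]
orientation: [2.05, 2.371, 0.005]
force: [0.5, -0.2, 0.5]
opening: 0.0753
```

Run:
```python
from h import *
plan(.425,.133,.13,-21.8)
```

```text
t 13.0 pos [ 0.6609 -0.1645  0.1313] yaw 8.3 tilt [ 0.0076 -0.0025 -1.    ] open 0.0753 F [ 0.5022 -0.2455  0.5293] q [-0.3192  0.3895  1.3447  0.      1.3994 -0.4642]
SHIFT [ 0.3285 -0.1905 -0.0012] TWIST 30.1
```

send_rows --motion '[[[0.3285,-0.1905,0],30],[[0.3285,-0.1905,0],30],[[0.3285,-0.1905,0],30],[[0.3285,-0.1905,0],30],[[0.3285,-0.1905,0],30],[[0.3285,-0.1905,0],30],[[0.3285,-0.1905,0],30],[[0.3285,-0.1905,0],30],[[0.3285,-0.1905,0],30],[[0.3285,-0.1905,0],30]]' --jaw 0.093

```text
t: 14.25
tool_pos: [0.4228, 0.1329, 0.126]
orientation: [2.601, 1.761, -0.001]
force: [0.2, 0.5, 0.5]
opening: 0.0934
```

Run:
```python
from h import *
plan(.425,.133,.012,-21.8)
for n in("scene","top"):
    im=eyes.read_camera(n); cv2.imwrite(f"pics/{n}5.png",im[:,:,::-1])
s=cv2.imread("pics/scene5.png")[150:300,260:460];cv2.imwrite("pics/s5c.png",cv2.resize(s,None,fx=4,fy=4,interpolation=cv2.INTER_CUBIC))
t=cv2.imread("pics/top5.png")[140:220,310:410];cv2.imwrite("pics/t5c.png",cv2.resize(t,None,fx=8,fy=8,interpolation=cv2.INTER_CUBIC))
```

```text
t 14.25 pos [0.4228 0.1329 0.126 ] yaw -21.8 tilt [-0.0003 -0.0002 -1.    ] open 0.0934 F [0.2473 0.479  0.5025] q [ 0.189  -0.2435  2.0191 -0.0002  1.3663  0.5696]
SHIFT [0.0009 0.0021 0.114 ] TWIST -0.0
```

View pics/s5c.png

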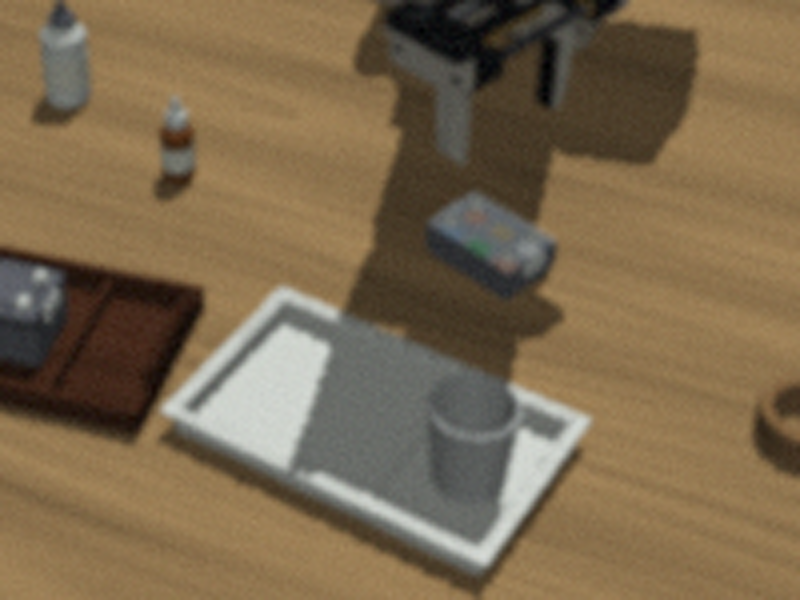

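View pics/t5c.png

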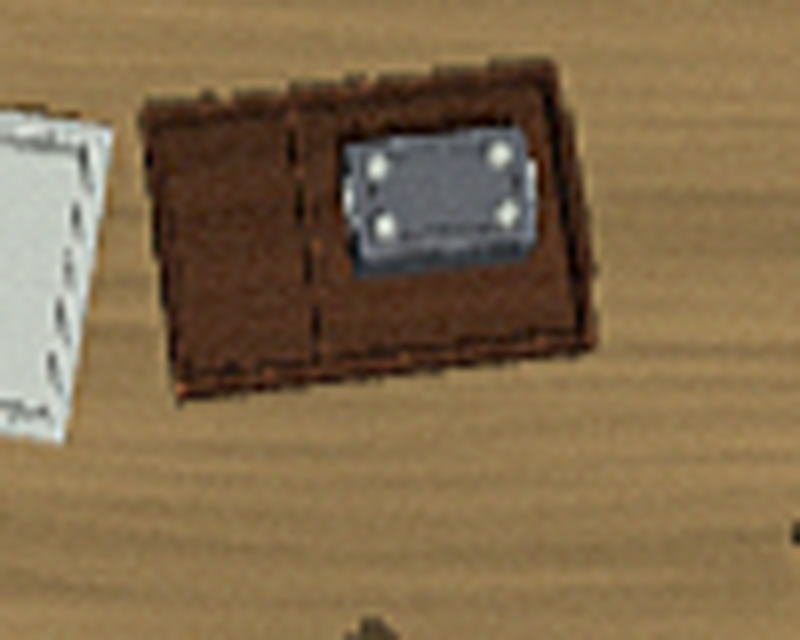

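Run:
```python
from h import *
C["t5"]=("top",310,140,8)
im=cv2.imread("pics/top5.png")[140:220,310:410].astype(int)
m=((im.min(2)>135)).astype(np.uint8);m[:, :40]=0
n,l,st,ce=cv2.connectedComponentsWithStats(m)
for i in range(1,n):print(st[i],ce[i])
w=np.array([z("t5",*p,.0565) for p in [(376,167),(499,153),(509,215),(385,227)]]);print(w.mean(0))
e=w[1]-w[0];f=w[2]-w[3];g=w[3]-w[0];h=w[2]-w[1]
for a in(e,f,g,h):print(np.linalg.norm(a),np.degrees(np.arctan2(a[1],a[0])))
# bead lugs weighted centroid in top0
for (x0,x1,y0,y1) in [(268,302,208,242),(305,340,208,242)]:
    im=cv2.imread("pics/top0.png")[y0:y1,x0:x1].astype(int)
    m=(im.min(2)>135).astype(np.uint8)
    n,l,st,ce=cv2.connectedComponentsWithStats(m)
    for i in range(1,n):print(st[i][4],ce[i]+[x0,y0])
```

```text
[46 19  2  3  5] [46.6 20.2]
[61 18  3  3  6] [62.1667 18.8333]
[66 20  1  5  5] [66. 22.]
[43 23  1  3  3] [43. 24.]
[62 25  3  3  6] [62.8333 26.1667]
[44 27  1  1  1] [44. 27.]
[47 27  2  3  6] [47.5 28. ]
[ 0.6578 -0.1638]
0.05772333465195702 -81.96979674134835
0.05787500448326946 -82.99104317401869
0.029025253664962673 -171.31492760460262
0.030058614748872222 -171.0658373379046
6 [277.5 218.5]
4 [272.75 220.5 ]
13 [274.7692 225.4615]
8 [292.  224.5]
2 [295.  227.5]
3 [276.6667 228.6667]
7 [288.7143 232.    ]
1 [294. 230.]
1 [293. 232.]
8 [314.25  219.625]
8 [330.  220.5]
3 [310. 223.]
6 [313.5 227. ]
6 [329.3333 228.5   ]
```

The top picture shows the deep box flat in the wide bay, lug centroid at (0.6578, −0.1638). That agrees with where the tool released it. Now the bead box.

send_rows --motion '[[[-0.0005,0,0.04],0],[[-0.0005,0,0.075],0],[[-0.0005,0,0.1],0],[[-0.0005,0,0.118],0],[[-0.0005,0,0.118],0],[[-0.0005,0,0.118],0]]'

```text
t: 15.1
tool_pos: [0.4227, 0.1333, 0.0089]
orientation: [2.6, 1.763, 0.001]
force: [-0.8, 0.2, 0.5]
opening: 0.0932
```

send_rows --motion '[[[0,0,0],0],[[0,0,0],0],[[0,0,0],0],[[0,0,0],0],[[0,0,0],0],[[0,0,0],0]]' --jaw 0.04

```text
t: 15.85
tool_pos: [0.4221, 0.1334, 0.0083]
orientation: [2.6, 1.764, 0.0]
force: [0.0, -0.5, 2.9]
opening: 0.0559
```

send_rows --motion '[[[0,0,-0.03],0],[[0,0,-0.06],0],[[0,0,-0.1],0],[[0,0,-0.115],0],[[0,0,-0.115],0],[[0,0,-0.115],0]]'

```text
t: 16.6
tool_pos: [0.4209, 0.1332, 0.1213]
orientation: [-2.599, -1.763, 0.004]
force: [0.1, 0.9, -1.5]
opening: 0.0558
```

Run:
```python
from h import *
plan(.658,-.1637,.12,8.3)
```

```text
t 16.6 pos [0.4209 0.1332 0.1213] yaw -21.7 tilt [-0.0026 -0.0005 -1.    ] open 0.0558 F [ 0.0838  0.9456 -1.4818] q [ 0.1903 -0.2413  2.0262 -0.      1.3594  0.569 ]
SHIFT [-0.1882  0.3301  0.0008] TWIST -30.0
```

send_rows --motion '[[[-0.028,0.05,0],-8],[[-0.055,0.1,0],-16],[[-0.083,0.15,0],-24],[[-0.11,0.2,0],-30],[[-0.14,0.25,0],-30],[[-0.165,0.29,0],-30],[[-0.18,0.318,0],-30],[[-0.188,0.33,0],-30],[[-0.188,0.33,0],-30],[[-0.188,0.33,0],-30],[[-0.188,0.33,0],-30],[[-0.188,0.33,0],-30]]'

```text
t: 18.1
tool_pos: [0.659, -0.1625, 0.1235]
orientation: [2.054, 2.377, 0.0]
force: [-0.2, -0.8, -1.7]
opening: 0.0556
```

Run:
```python
from h import *
plan(.658,-.1637,.068,8.3)
for n in("scene","top"):
    im=eyes.read_camera(n); cv2.imwrite(f"pics/{n}6.png",im[:,:,::-1])
s=cv2.imread("pics/scene6.png")[150:270,200:360];cv2.imwrite("pics/s6c.png",cv2.resize(s,None,fx=5,fy=5,interpolation=cv2.INTER_CUBIC))
t=cv2.imread("pics/top6.png")[130:210,310:410];cv2.imwrite("pics/t6c.png",cv2.resize(t,None,fx=7,fy=7,interpolation=cv2.INTER_CUBIC))
```

```text
t 18.1 pos [ 0.659  -0.1625  0.1235] yaw 8.4 tilt [ 0.0004 -0.0001 -1.    ] open 0.0556 F [-0.1568 -0.8408 -1.7154] q [-0.3173  0.3967  1.3502  0.      1.3944 -0.4631]
SHIFT [-0.001  -0.0012  0.0555] TWIST 0.1
```

View pics/s6c.png

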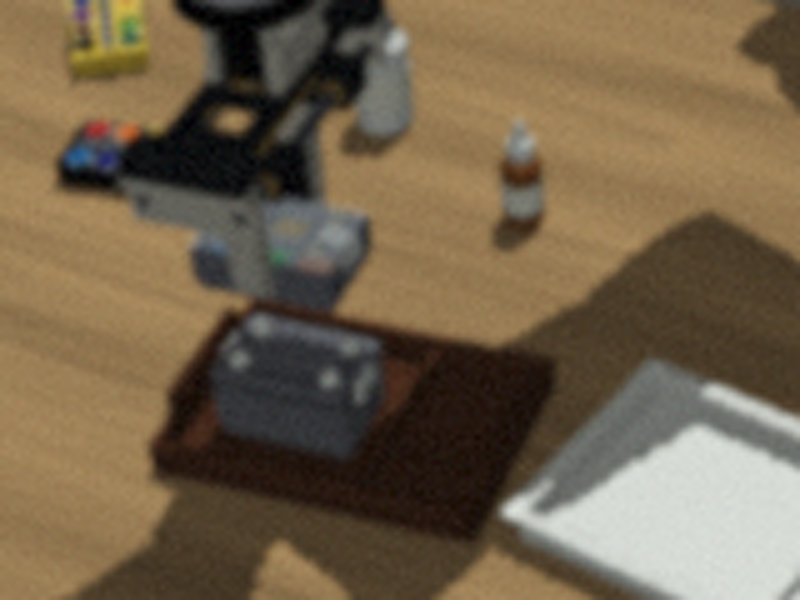

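View pics/t6c.png

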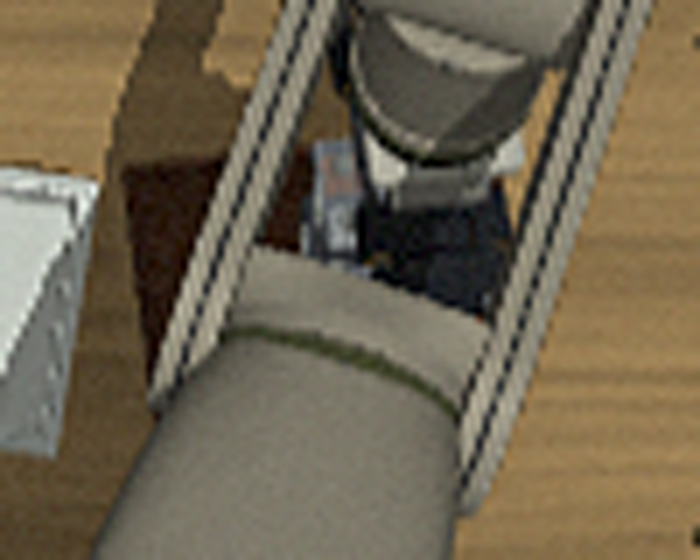

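The bead box is held level above the deep box, as I wanted. I'll lower it to just above the lugs.

send_rows --motion '[[[0,-0.001,0.02],0],[[0,-0.001,0.04],0],[[0,-0.001,0.055],0],[[0,-0.001,0.055],0],[[0,-0.001,0.055],0],[[0,-0.001,0.055],0]]'

```text
t: 18.95
tool_pos: [0.6589, -0.1637, 0.0693]
orientation: [2.054, 2.375, 0.001]
force: [-0.6, 0.3, -1.2]
opening: 0.0553
```

Run:
```python
from h import *
plan(.658,-.1628,.059,8.3)
im=eyes.read_camera("scene"); cv2.imwrite(f"pics/scene7.png",im[:,:,::-1])
s=cv2.imread("pics/scene7.png")[170:260,210:330];cv2.imwrite("pics/s7c.png",cv2.resize(s,None,fx=6,fy=6,interpolation=cv2.INTER_CUBIC))
```

```text
t 18.95 pos [ 0.6589 -0.1637  0.0693] yaw 8.3 tilt [ 0.0017 -0.0005 -1.    ] open 0.0553 F [-0.6005  0.3143 -1.1735] q [-0.319   0.4437  1.3927  0.      1.3034 -0.4638]
SHIFT [ 0.001  -0.0008  0.0103] TWIST 0.0
```

View pics/s7c.png

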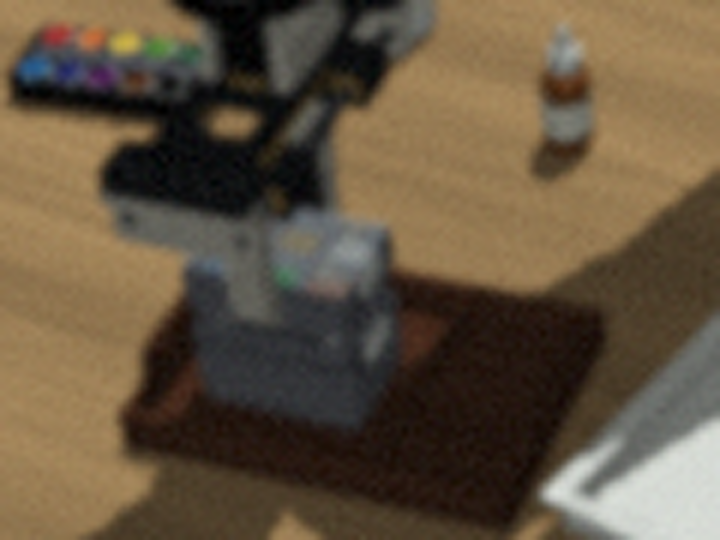

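Aligned visually. I'll lower it gently onto the lugs.

send_rows --motion '[[[0.001,-0.0008,0.003],0],[[0.001,-0.0008,0.006],0],[[0.001,-0.0008,0.009],0],[[0.001,-0.0008,0.0105],0],[[0.001,-0.0008,0.0105],0],[[0.001,-0.0008,0.0105],0]]'

```text
t: 19.75
tool_pos: [0.6572, -0.1626, 0.0603]
orientation: [2.054, 2.376, -0.0]
force: [-9.9, 3.2, 16.8]
opening: 0.056
```

send_rows --motion '[[[0,0,-0.0005],0],[[0,0,-0.0005],0],[[0,0,-0.0005],0],[[0,0,-0.0005],0],[[0,0,-0.0005],0]]' --jaw 0.075

```text
t: 20.38
tool_pos: [0.6571, -0.1625, 0.0579]
orientation: [-2.055, -2.376, 0.0]
force: [1.1, -0.4, -0.7]
opening: 0.0749
```

send_rows --motion '[[[0,0,-0.03],0],[[0,0,-0.06],0],[[0,0,-0.08],0],[[0,0,-0.08],0],[[0,0,-0.08],0]]'

```text
t: 21.0
tool_pos: [0.6565, -0.1623, 0.1367]
orientation: [-2.054, -2.375, 0.001]
force: [0.4, 0.1, 0.0]
opening: 0.0751
```

Run:
```python
from h import *
plan(.374,-.279,.14,8.5)
```

```text
t 21.0 pos [ 0.6565 -0.1623  0.1367] yaw 8.3 tilt [-0.0016  0.0006 -1.    ] open 0.0751 F [0.381  0.1233 0.0196] q [-0.3181  0.3825  1.3435  0.      1.4174 -0.463 ]
SHIFT [-0.0747 -0.2964 -0.0029] TWIST -0.2
```

Run:
```python
from h import *
C["g"]=("top",350,215,12)
for p,h in(((585,300),.1),((573,325),.066),((547,345),0)):print(p,z("g",*p,h))
s=[(376,52,.1),(380,95,.07),(382,183,0.0)]
for a,b,h in s:print("scene",z("s1",a,b,h))
for q in((.374,-.28),(.37,-.274),(.366,-.274)):
  for h in(0,.066,.1):
    u=proj("top",(*q,h));print(q,h,(u-[350,215]+.5)*12-.5)
```

```text
(585, 300) [ 0.3724 -0.2778]
(573, 325) [ 0.3685 -0.28  ]
(547, 345) [ 0.369 -0.283]
scene [ 0.3736 -0.275 ]
scene [ 0.3795 -0.2712]
scene [ 0.3855 -0.2725]
(0.374, -0.28) 0 [537.2061 328.6342]
(0.374, -0.28) 0.066 [572.882  306.5891]
(0.374, -0.28) 0.1 [592.4068 294.5241]
(0.37, -0.274) 0 [517.95  341.112]
(0.37, -0.274) 0.066 [552.8662 319.5597]
(0.37, -0.274) 0.1 [571.9758 307.7641]
(0.366, -0.274) 0 [518.048  354.0239]
(0.366, -0.274) 0.066 [552.9844 332.9826]
(0.366, -0.274) 0.1 [572.1056 321.4663]
```

send_rows --motion '[[[-0.0745,-0.2965,-0.003],0],[[-0.0745,-0.2965,-0.003],0],[[-0.0745,-0.2965,-0.003],0],[[-0.0745,-0.2965,-0.003],0],[[-0.0745,-0.2965,-0.003],0],[[-0.0745,-0.2965,-0.003],0],[[-0.0745,-0.2965,-0.003],0],[[-0.0745,-0.2965,-0.003],0],[[-0.0745,-0.2965,-0.003],0]]' --jaw 0.093

```text
t: 22.12
tool_pos: [0.3752, -0.2785, 0.1409]
orientation: [-2.053, -2.378, -0.0]
force: [-0.2, -1.2, 0.2]
opening: 0.0931
```

Run:
```python
from h import *
plan(.373,-.277,.038,8.5)
for n in("scene","top"):
    im=eyes.read_camera(n); cv2.imwrite(f"pics/{n}8.png",im[:,:,::-1])
s=cv2.imread("pics/scene8.png")[110:260,190:390];cv2.imwrite("pics/s8c.png",cv2.resize(s,None,fx=4,fy=4,interpolation=cv2.INTER_CUBIC))
t=cv2.imread("pics/top8.png")[140:240,310:440];cv2.imwrite("pics/t8c.png",cv2.resize(t,None,fx=6,fy=6,interpolation=cv2.INTER_CUBIC))
```

```text
t 22.12 pos [ 0.3752 -0.2785  0.1409] yaw 8.4 tilt [-0.0004  0.0005 -1.    ] open 0.0931 F [-0.2267 -1.1923  0.1956] q [-0.7483 -0.1849  1.9411  0.0001  1.3859 -0.8949]
SHIFT [ 0.0018 -0.002   0.1029] TWIST -0.1
```

View pics/s8c.png

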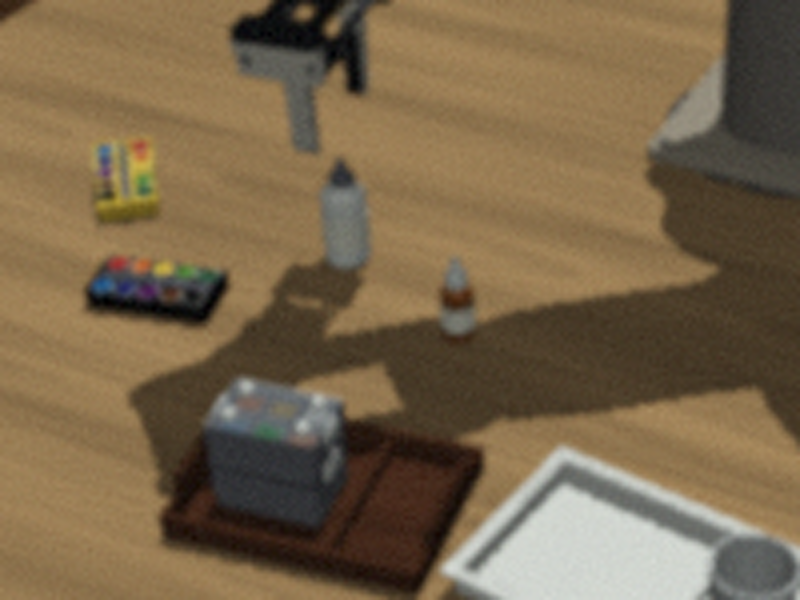

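View pics/t8c.png

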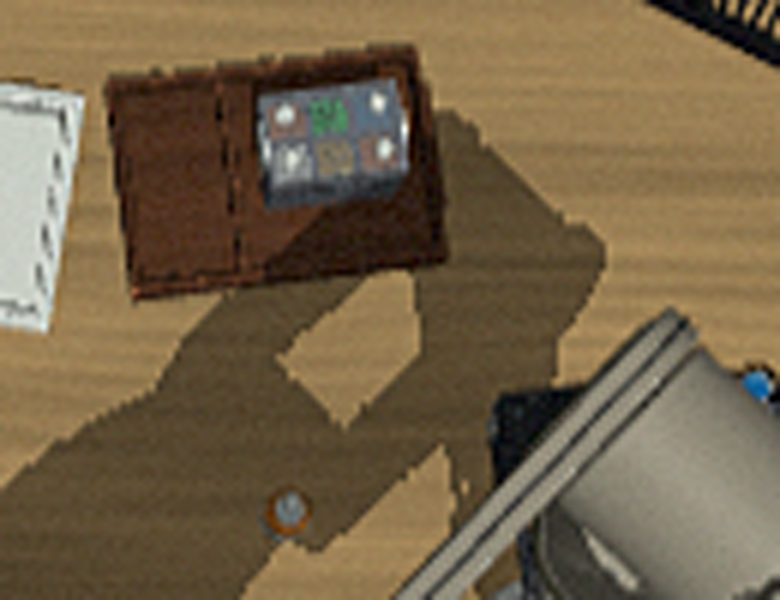

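The bead box sits squarely on the deep box in both views, with an even seam in the scene view (275,480). Now the glue bottle, which is below the jaws.

send_rows --motion '[[[0,-0.003,0.03],0],[[0,-0.003,0.06],0],[[0,-0.003,0.085],0],[[0,-0.003,0.103],0],[[0,-0.003,0.103],0],[[0,-0.003,0.103],0]]'

```text
t: 22.98
tool_pos: [0.3721, -0.2797, 0.0389]
orientation: [2.054, 2.376, -0.0]
force: [-0.6, -0.1, -0.6]
opening: 0.093
```

send_rows --motion '[[[0,0,0],0],[[0,0,0],0],[[0,0,0],0],[[0,0,0],0],[[0,0,0],0],[[0,0,0],0],[[0,0,0],0],[[0,0,0],0]]' --jaw 0.025 --squeeze 12

```text
t: 23.98
tool_pos: [0.3714, -0.2795, 0.0381]
orientation: [-2.055, -2.376, 0.0]
force: [-0.7, 0.7, 0.8]
opening: 0.0397
```

send_rows --motion '[[[0,0,-0.03],0],[[0,0,-0.06],0],[[0,0,-0.09],0],[[0,0,-0.12],0],[[0,0,-0.12],0],[[0,0,-0.12],0]]'

```text
t: 24.72
tool_pos: [0.3711, -0.2791, 0.1568]
orientation: [-2.054, -2.375, -0.0]
force: [-0.3, 1.4, -2.2]
opening: 0.0394
```

Run:
```python
from h import *
plan(.643,-.068,.16,8.4)
for n in("scene",):
    im=eyes.read_camera(n); cv2.imwrite(f"pics/{n}9.png",im[:,:,::-1])
s=cv2.imread("pics/scene9.png")[80:260,190:390];cv2.imwrite("pics/s9c.png",cv2.resize(s,None,fx=3,fy=3,interpolation=cv2.INTER_CUBIC))
```

```text
t 24.73 pos [ 0.3711 -0.2791  0.1568] yaw 8.3 tilt [-0.001  0.001 -1.   ] open 0.0394 F [-0.3352  1.3592 -2.1771] q [-0.7552 -0.2062  1.9298  0.      1.4193 -0.9001]
SHIFT [ 0.1696  0.2995 -0.0033] TWIST -0.1
```

View pics/s9c.png

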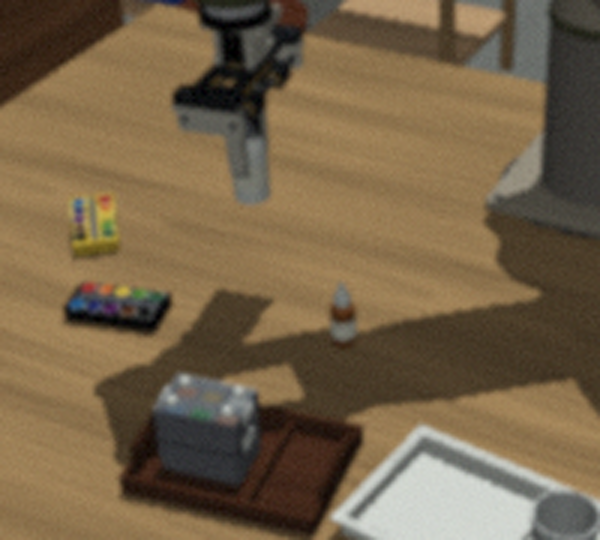

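send_rows --motion '[[[0.025,0.045,0],0],[[0.05,0.088,0],0],[[0.075,0.132,0],0],[[0.1,0.176,0],0],[[0.125,0.22,0],0],[[0.15,0.265,0],0],[[0.163,0.287,0],0],[[0.1695,0.2995,0],0],[[0.1695,0.2995,0],0],[[0.1695,0.2995,0],0],[[0.1695,0.2995,0],0]]'

```text
t: 26.15
tool_pos: [0.6429, -0.0694, 0.1582]
orientation: [2.056, 2.375, -0.0]
force: [-0.2, -1.6, -1.5]
opening: 0.0394
```

Run:
```python
from h import *
plan(.643,-.068,.043,8.4)
for n in("scene",):
    im=eyes.read_camera(n); cv2.imwrite(f"pics/{n}10.png",im[:,:,::-1])
s=cv2.imread("pics/scene10.png")[100:280,190:390];cv2.imwrite("pics/s10c.png",cv2.resize(s,None,fx=3,fy=3,interpolation=cv2.INTER_CUBIC))
```

```text
t 26.15 pos [ 0.6429 -0.0694  0.1582] yaw 8.2 tilt [-0.0001 -0.0001 -1.    ] open 0.0394 F [-0.1906 -1.5713 -1.5275] q [-0.1868  0.2877  1.4196 -0.0001  1.4343 -0.3305]
SHIFT [0.0014 0.0003 0.1152] TWIST -0.2
```

View pics/s10c.png

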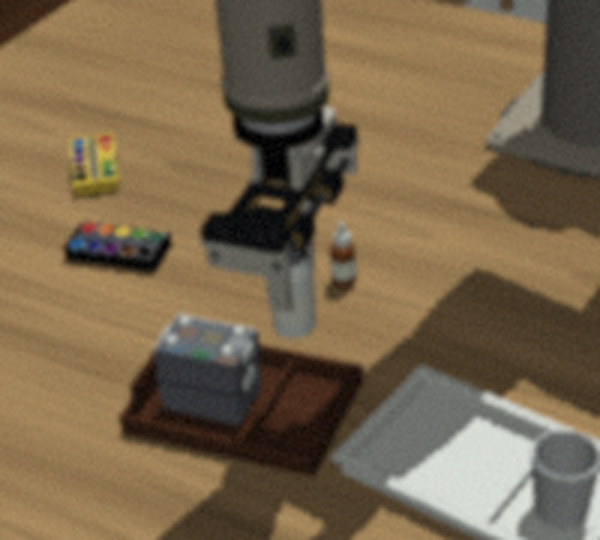

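The glue bottle is upright above the narrow bay (crop 293,310). Lowering it.

send_rows --motion '[[[0,0,0.03],0],[[0,0,0.06],0],[[0,0,0.09],0],[[0,0,0.105],0],[[0,0,0.11],0],[[0,0,0.1155],0],[[0,0,0.1155],0],[[0,0,0.1155],0]]'

```text
t: 27.2
tool_pos: [0.644, -0.0686, 0.0436]
orientation: [2.054, 2.376, 0.001]
force: [-0.5, -0.8, -0.9]
opening: 0.0398
```

send_rows --motion '[[[0,0,0],0],[[0,0,0],0],[[0,0,0],0],[[0,0,0],0]]' --jaw 0.06

```text
t: 27.7
tool_pos: [0.6435, -0.0685, 0.0427]
orientation: [2.055, 2.376, 0.0]
force: [0.1, 0.0, 1.0]
opening: 0.0597
```

send_rows --motion '[[[0,0,-0.03],0],[[0,0,-0.06],0],[[0,0,-0.09],0],[[0,0,-0.11],0],[[0,0,-0.11],0],[[0,0,-0.11],0]]'

```text
t: 28.45
tool_pos: [0.6427, -0.0684, 0.1511]
orientation: [-2.054, -2.375, 0.002]
force: [0.3, 0.5, -0.2]
opening: 0.0602
```

Run:
```python
from h import *
plan(.492,-.397,.12,13.7)
```

```text
t 28.45 pos [ 0.6427 -0.0684  0.1511] yaw 8.3 tilt [-0.0019  0.0003 -1.    ] open 0.0602 F [ 0.3085  0.4735 -0.2403] q [-0.1853  0.2937  1.4256 -0.      1.4242 -0.3302]
SHIFT [-0.3034 -0.1965  0.0313] TWIST -5.4
```

send_rows --motion '[[[-0.3035,-0.1965,0.03],-5.4],[[-0.3035,-0.1965,0.03],-5.4],[[-0.3035,-0.1965,0.03],-5.4],[[-0.3035,-0.1965,0.03],-5.4],[[-0.3035,-0.1965,0.03],-5.4],[[-0.3035,-0.1965,0.03],-5.4],[[-0.3035,-0.1965,0.03],-5.4],[[-0.3035,-0.1965,0.03],-5.4],[[-0.3035,-0.1965,0.03],-5.4],[[-0.3035,-0.1965,0.03],-5.4]]' --jaw 0.085

```text
t: 29.7
tool_pos: [0.4935, -0.396, 0.1226]
orientation: [-1.938, -2.472, -0.0]
force: [0.1, 0.3, 0.1]
opening: 0.0851
```

Run:
```python
from h import *
plan(.492,-.397,.004,13.7)
for n in("scene","top"):
    im=eyes.read_camera(n); cv2.imwrite(f"pics/{n}11.png",im[:,:,::-1])
s=cv2.imread("pics/scene11.png")[110:260,170:370];cv2.imwrite("pics/s11c.png",cv2.resize(s,None,fx=4,fy=4,interpolation=cv2.INTER_CUBIC))
t=cv2.imread("pics/top11.png")[140:240,310:440];cv2.imwrite("pics/t11c.png",cv2.resize(t,None,fx=6,fy=6,interpolation=cv2.INTER_CUBIC))
```

```text
t 29.7 pos [ 0.4935 -0.396   0.1226] yaw 13.8 tilt [ 0.      0.0002 -1.    ] open 0.0851 F [0.1277 0.3458 0.1263] q [-0.7573  0.2785  1.4972  0.0001  1.366  -0.9983]
SHIFT [-0.0006 -0.0017  0.1186] TWIST 0.1
```

View pics/s11c.png

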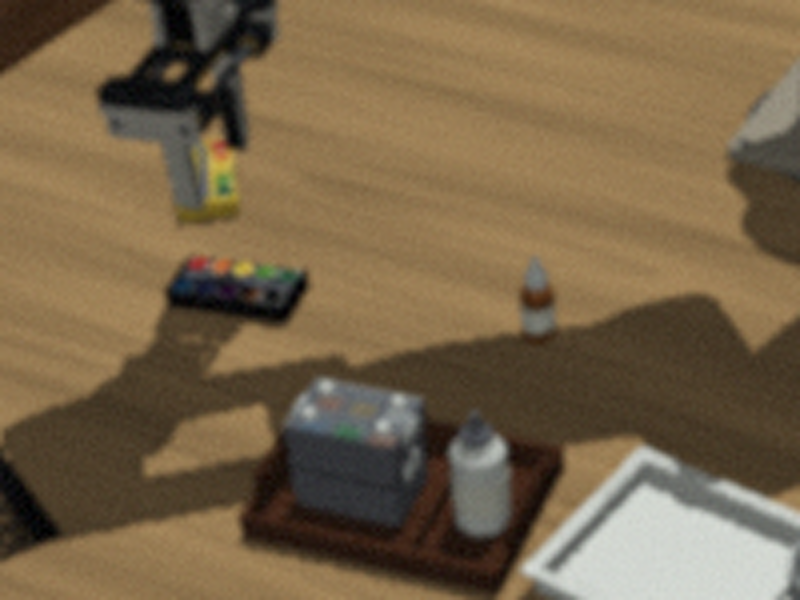

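View pics/t11c.png

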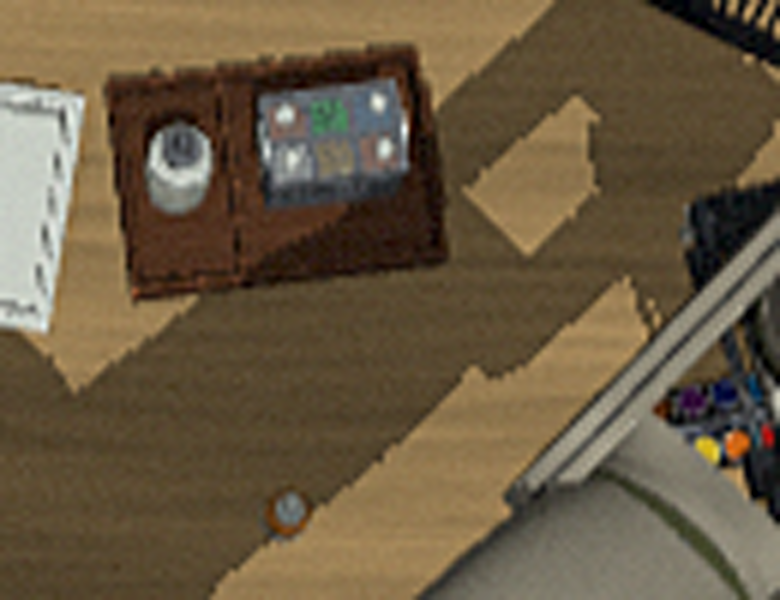

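The glue stands in the narrow bay (top crop 178,165). The jaws straddle the black set. Descending.

send_rows --motion '[[[-0.0005,-0.0015,0.04],0],[[-0.0005,-0.0015,0.08],0],[[-0.0005,-0.0015,0.1],0],[[-0.0005,-0.0015,0.11],0],[[-0.0005,-0.0015,0.118],0],[[-0.0005,-0.0015,0.118],0],[[-0.0005,-0.0015,0.118],0]]'

```text
t: 30.68
tool_pos: [0.4921, -0.3987, 0.0058]
orientation: [1.94, 2.469, -0.0]
force: [0.5, -0.1, -0.6]
opening: 0.0847
```

send_rows --motion '[[[0,0,0],0],[[0,0,0],0],[[0,0,0],0],[[0,0,0],0],[[0,0,0],0],[[0,0,0],0]]' --jaw 0.035 --squeeze 20

```text
t: 31.42
tool_pos: [0.4915, -0.3981, 0.0048]
orientation: [1.94, 2.471, -0.0]
force: [0.1, 0.7, 2.3]
opening: 0.0539
```

send_rows --motion '[[[0,0,-0.03],0],[[0,0,-0.06],0],[[0,0,-0.1],0],[[0,0,-0.14],0],[[0,0,-0.14],0],[[0,0,-0.14],0]]'

```text
t: 32.17
tool_pos: [0.4911, -0.3977, 0.1437]
orientation: [-1.94, -2.47, -0.0]
force: [0.3, -0.3, -1.0]
opening: 0.0537
```

Run:
```python
from h import *
plan(.63,.081,.14,-7.8)
for n in("scene",):
    im=eyes.read_camera(n); cv2.imwrite(f"pics/{n}12.png",im[:,:,::-1])
s=cv2.imread("pics/scene12.png")[80:260,170:370];cv2.imwrite("pics/s12c.png",cv2.resize(s,None,fx=3,fy=3,interpolation=cv2.INTER_CUBIC))
```

```text
t 32.17 pos [ 0.4911 -0.3977  0.1437] yaw 13.7 tilt [-0.0008  0.0008 -1.    ] open 0.0537 F [ 0.2845 -0.318  -0.9794] q [-0.7618  0.2605  1.4789  0.      1.4032 -1.0009]
SHIFT [0.4322 0.2483 0.0039] TWIST 21.5
```

View pics/s12c.png

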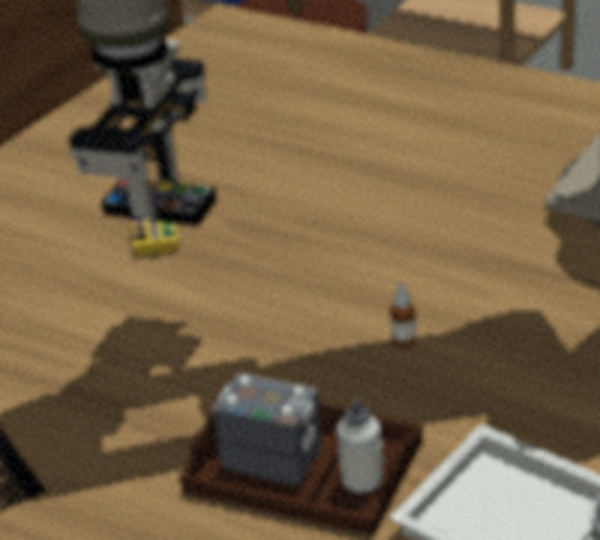

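send_rows --motion '[[[0.04,0.023,-0.02],4],[[0.085,0.05,-0.02],8],[[0.135,0.078,-0.02],12],[[0.185,0.106,-0.02],16],[[0.235,0.135,-0.02],21.5],[[0.285,0.164,-0.02],21.5],[[0.335,0.192,-0.02],21.5],[[0.38,0.218,-0.02],21.5],[[0.415,0.238,-0.02],21.5],[[0.432,0.2485,-0.02],21.5],[[0.432,0.2485,-0.02],21.5],[[0.432,0.2485,-0.02],21.5]]'

```text
t: 33.72
tool_pos: [0.6302, 0.079, 0.164]
orientation: [-2.368, -2.064, 0.002]
force: [-0.2, 0.1, -2.0]
opening: 0.0539
```

Run:
```python
from h import *
plan(.63,.081,.02,-7.8)
for n in("scene",):
    im=eyes.read_camera(n); cv2.imwrite(f"pics/{n}13.png",im[:,:,::-1])
s=cv2.imread("pics/scene13.png")[120:300,230:430];cv2.imwrite("pics/s13c.png",cv2.resize(s,None,fx=3,fy=3,interpolation=cv2.INTER_CUBIC))
```

```text
t 33.73 pos [0.6302 0.079  0.164 ] yaw -7.9 tilt [-0.0012 -0.0007 -1.    ] open 0.0539 F [-0.1567  0.1493 -2.0243] q [ 0.0444  0.2547  1.448  -0.0007  1.4401  0.1816]
SHIFT [ 0.0021 -0.0003  0.144 ] TWIST -0.1
```

View pics/s13c.png

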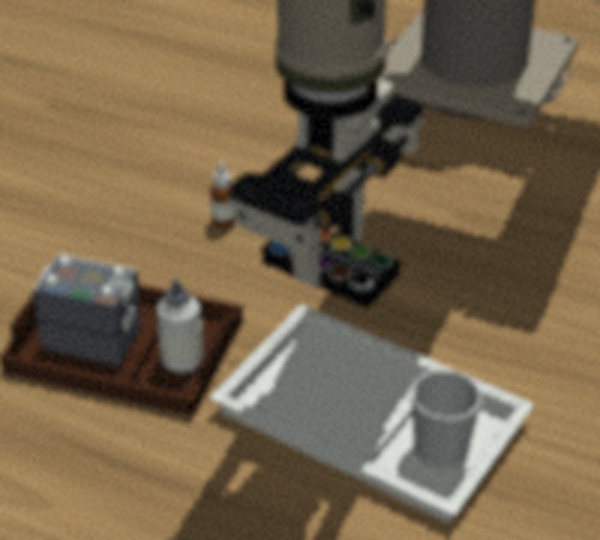

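The set is over the long bay, level (crop 335,265). Lowering in two stages.

send_rows --motion '[[[0.0015,0,0.04],0],[[0.0015,0,0.08],0],[[0.0015,0,0.11],0],[[0.0015,0,0.13],0],[[0.0015,0,0.13],0],[[0.0015,0,0.13],0]]'

```text
t: 34.52
tool_pos: [0.6319, 0.0817, 0.0363]
orientation: [2.367, 2.064, 0.003]
force: [-0.5, 0.0, -0.7]
opening: 0.054
```

Run:
```python
from h import *
plan(.63,.081,.0095,-7.8)
for n in("scene",):
    im=eyes.read_camera(n); cv2.imwrite(f"pics/{n}14.png",im[:,:,::-1])
s=cv2.imread("pics/scene14.png")[170:310,270:430];cv2.imwrite("pics/s14c.png",cv2.resize(s,None,fx=4,fy=4,interpolation=cv2.INTER_CUBIC))
```

```text
t 34.52 pos [0.6319 0.0817 0.0363] yaw -7.8 tilt [ 0.0022  0.0001 -1.    ] open 0.054 F [-0.4564  0.0079 -0.685 ] q [ 0.0481  0.3761  1.5448 -0.      1.2185  0.1847]
SHIFT [-0.0009 -0.0019  0.0268] TWIST -0.0
```

View pics/s14c.png

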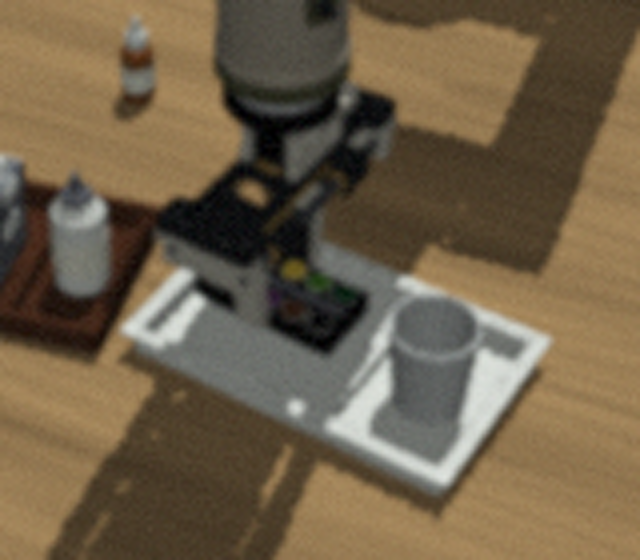

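send_rows --motion '[[[0,0,0.01],0],[[0,0,0.018],0],[[0,0,0.022],0],[[0,0,0.025],0],[[0,0,0.025],0],[[0,0,0.025],0]]'

```text
t: 35.33
tool_pos: [0.631, 0.082, 0.0099]
orientation: [2.367, 2.065, 0.0]
force: [-0.0, 0.4, -0.7]
opening: 0.054
```

Run:
```python
from h import *
plan(.63,.081,.009,-7.8)
```

```text
t 35.33 pos [0.631  0.082  0.0099] yaw -7.8 tilt [ 0.0004  0.     -1.    ] open 0.054 F [-0.0039  0.3851 -0.715 ] q [0.0487 0.409  1.556  0.     1.1762 0.1848]
SHIFT [-0.0011 -0.0008  0.0009] TWIST -0.0
```

send_rows --motion '[[[0,0,0],0],[[0,0,0],0],[[0,0,0],0],[[0,0,0],0],[[0,0,0],0]]' --jaw 0.07

```text
t: 35.95
tool_pos: [0.6308, 0.082, 0.0096]
orientation: [-2.367, -2.065, 0.0]
force: [0.6, -0.1, 0.4]
opening: 0.0698
```

send_rows --motion '[[[0,0,-0.03],0],[[0,0,-0.06],0],[[0,0,-0.1],0],[[0,0,-0.15],0],[[-0.1,-0.15,-0.2],0],[[-0.2,-0.25,-0.2],0],[[-0.2,-0.25,-0.2],0],[[-0.2,-0.25,-0.2],0],[[-0.2,-0.25,-0.2],0],[[-0.2,-0.25,-0.2],0],[[-0.2,-0.25,-0.2],0],[[-0.2,-0.25,-0.2],0]]'

```text
t: 37.45
tool_pos: [0.3567, -0.0818, 0.2095]
orientation: [-2.367, -2.066, -0.0]
force: [0.2, 0.1, -0.8]
opening: 0.0701
```

Run:
```python
from h import *
plan(.63,.081,.009,-7.8)
for n in("scene","top"):
    im=eyes.read_camera(n); cv2.imwrite(f"pics/{n}15.png",im[:,:,::-1])
s=cv2.imread("pics/scene15.png")[170:310,220:430];cv2.imwrite("pics/s15c.png",cv2.resize(s,None,fx=3.8,fy=3.8,interpolation=cv2.INTER_CUBIC))
t=cv2.imread("pics/top15.png")[130:240,240:400];cv2.imwrite("pics/t15c.png",cv2.resize(t,None,fx=5,fy=5,interpolation=cv2.INTER_CUBIC))
```

```text
t 37.45 pos [ 0.3567 -0.0818  0.2095] yaw -7.8 tilt [-0.      0.0004 -1.    ] open 0.0701 F [ 0.1674  0.059  -0.8186] q [-0.3661 -0.5487  2.0915  0.0004  1.599  -0.2305]
SHIFT [0.1981 0.2488 0.2006] TWIST 0.0
```

View pics/s15c.png

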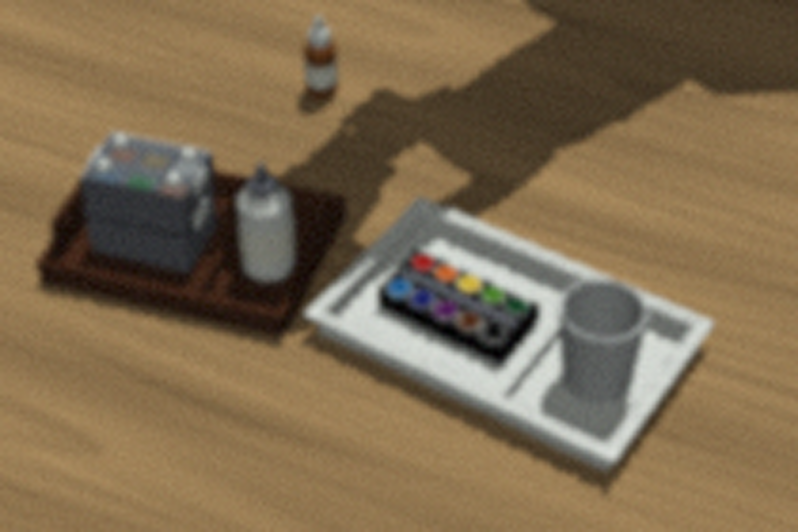

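View pics/t15c.png

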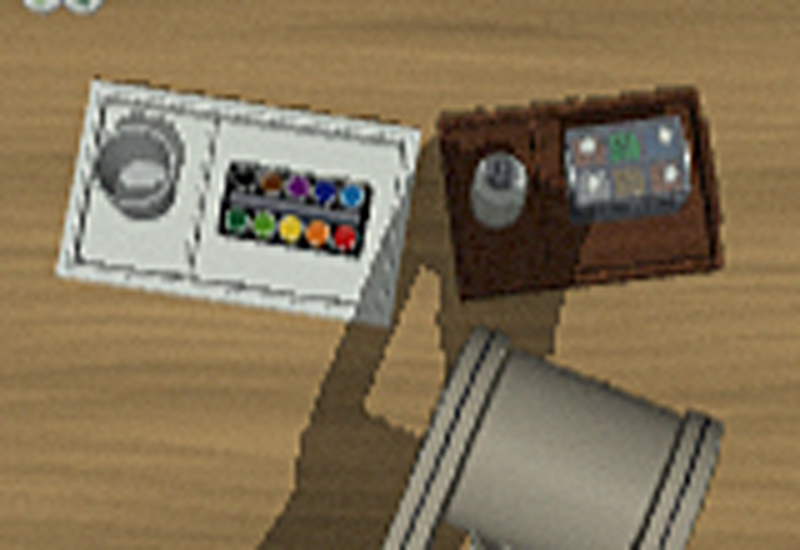

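Run:
```python
from h import *
C["t"]=("top",240,130,5);C["s"]=("scene",220,170,3.8)
T=[(594,145),(668,135),(670,175),(597,184)]
S=[(193,155),(118,140),(101,159),(174,178)]
w=np.array([z("t",*p,.088) for p in T]);print("bead lugs top mean",w.mean(0),"deep released (0.658,-0.164)")
for i in range(4):
    e=w[(i+1)%4]-w[i];print(np.linalg.norm(e).round(4),np.degrees(np.arctan2(e[1],e[0])).round(1))
print("tri z", np.mean([tri(px("t",*a)[1:],px("s",*b)[1:]) for a,b in zip(T,S)],0),"expected z .0875")
p=np.array([z("t",*q,.022) for q in[(243,174),(352,194),(343,237),(236,217)]]);c=p.mean(0);print("paint",c)
for o,yaw,q,n in(((.6356,.1244),-7.8,c,"paint"),((.6356,.1244),-7.8,(.647,.2003),"cup"),((.6492,-.1315),8.4,(.6578,-.1638),"deep"),((.6492,-.1315),8.4,(.6435,-.0685),"glue")):
    a=np.radians(yaw);d=np.array(q)-o;print(n,[d[0]*np.cos(a)+d[1]*np.sin(a),-d[0]*np.sin(a)+d[1]*np.cos(a)])
```

```text
bead lugs top mean [ 0.6559 -0.1652] deep released (0.658,-0.164)
0.0547 -80.7
0.0302 -177.2
0.0537 98.6
0.0294 4.6
tri z [ 0.656  -0.1641  0.0843] expected z .0875
paint [0.6332 0.0842]
paint [np.float64(0.003044890262116473), np.float64(-0.04019730703104965)]
cup [np.float64(0.0009937134336107205), np.float64(0.07674491861753364)]
deep [np.float64(0.0037892602409158567), np.float64(-0.033209810400341266)]
glue [np.float64(0.00356437850154286), np.float64(0.06315683023947402)]
```

Run:
```python
from plant import ticket
print(ticket.close_job())
```

```text
the job is handed in; nothing more can be done
None
```

Both kits are made up and the job is handed in at about 37.6 s of the 139 s allowed. No verdict is reported on hand-in.

I placed the cup first, then the deep box, the bead box on it, the glue bottle and the black paint set. The ink bottle, tape roll, brush jar and yellow set were left untouched. The arm was then parked clear of everything.

Last position estimates in the tray frames, to a few mm. The cup and glue are where the gripper released them, the deep box and set are from the top camera.

| Item | x (mm) | y (mm) | Allowed y (mm) |
|---|---|---|---|
| Paint set | +3 | −40 | −89.5 to 2.5 |
| Cup | +1 | +77 | 56.5 to 92.5 |
| Deep box | +4 | −33 | −69 to −1 |
| Glue bottle | +4 | +63 | 44 to 80 |

- **Stack:** the bead box seated at a tool height of 60.3 mm, exactly the locked height. The push was 17 N down with about 10 N sideways. Its lugs measured about 2.4 mm sideways from the deep box, and both camera views show it sitting square.
- **Disagreements:** triangulation put the bead-box lug tops at 84 mm, against 87.5 mm expected. Sitting unlocked on the lugs would give about 93 mm, so I read this as measuring error. The two cameras also differed by a few mm from each other. I trusted the top camera because it matched the grasps.

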